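# Pack, lock and announce the search party's lamp case

### The job

Press each hanging lamp's hook keeper open, lift the lamp off and stand it upright in a bay of the aluminium case, its handle in line with the row, until every lamp is packed. Then swing the retaining bar over the lamps until its end hole lines up with the hole in the bracket, push the locking pin through both until its head sits on the bar, and last press the desk bell's plunger fully down to announce that the case is ready. Never pull a lamp hard against its keeper, and leave the bottle, the flask, the leaflets and the radio alone.

Things in the scene. Friction and masses are not known exactly. Their poses are not given: they have to be found in the camera images.
- lamp0_mid (a point): Hand lamp, 0.3 kg (2 or 3 alike): round body 56 mm wide, 90 mm high; on top a rigid bail, a frame in its y-z plane, 44 mm wide (y), 12 mm thick (x): two flat uprights under a round 10 mm bar centred 152 mm above the underside. Grip across both uprights, closing along y, 18 mm below the bar's centre. Point: on the axis, 78 mm above the underside; z up.
- lamp1_mid (a point): Another hand lamp like lamp0; same point and axes. The opening inside a bail, under its bar, is 30 mm wide and 57 mm high.
- lamp2_mid (a point): Another hand lamp like lamp0; same point and axes. An absent lamp has no pose.
- hook0 (a point): Where lamp0's bail bar rests in hook 0 of the grey rack. Axes are the rack's: x points out from its beam, away from the robot. The hook is a 16 mm wide steel channel, open at the top: its back is 31 mm behind this point, its upturned lip 5 to 11 mm ahead, ending 24 mm above it.
- hook1 (a point): The same for lamp1 and hook 1, 110 mm along the rack's y from hook 0. To take a lamp off any hook once the keeper is open: raise it straight up 32 to 42 mm (bar clears the lip, body stays below the hook), move it out along x at least 50 mm, only then higher.
- hook2 (a point): The same for lamp2 and hook 2, 110 mm further along y. All lamps hang with their bails along the rack's y, undersides 25 mm above the table; the rack's beam, posts and keeper springs rise to 210 mm above it.
- keeper0_pad (a point): Place to press keeper 0: top of the flat steel tongue (34 mm long along x, 22 mm wide) that closes hook 0 from above. It is hinged at the hook's back, 22 mm behind this point; shut, it lies level 28 mm above where the lamp's bar rests. The point moves with the tongue.
- keeper0 (a joint): Angle of that keeper, rad: 0 shut, 1.35 open (folded down inside the hook). Snap-over spring: opens only downwards, resists with about 6 N at the pad at first, springs shut if let go before about 0.4 rad (10 mm down at the pad), beyond that snaps fully open and stays. It cannot be pushed upwards.
- keeper1_pad (a point): Place to press keeper 1: top of the flat steel tongue (34 mm long along x, 22 mm wide) that closes hook 1 from above. It is hinged at the hook's back, 22 mm behind this point; shut, it lies level 28 mm above where the lamp's bar rests. The point moves with the tongue.
- keeper1 (a joint): Angle of that keeper, rad: 0 shut, 1.35 open (folded down inside the hook). Snap-over spring: opens only downwards, resists with about 6 N at the pad at first, springs shut if let go before about 0.4 rad (10 mm down at the pad), beyond that snaps fully open and stays. It cannot be pushed upwards.
- keeper2_pad (a point): Place to press keeper 2: top of the flat steel tongue (34 mm long along x, 22 mm wide) that closes hook 2 from above. It is hinged at the hook's back, 22 mm behind this point; shut, it lies level 28 mm above where the lamp's bar rests. The point moves with the tongue.
- keeper2 (a joint): Angle of that keeper, rad: 0 shut, 1.35 open (folded down inside the hook). Snap-over spring: opens only downwards, resists with about 6 N at the pad at first, springs shut if let go before about 0.4 rad (10 mm down at the pad), beyond that snaps fully open and stays. It cannot be pushed upwards.
- bays (a point): Centre of the inner floor (5 mm above the table) of the middle bay of the fixed open aluminium case. Three bays lie in a row along the case's y, centres at y = -101, 0, +101 mm from here; each 64 mm (x) by 96 mm (y) inside, rims 65 mm above the floor. Axes: the case's, z up. Any lamp may stand in any bay, one to a bay, its bail along the case's y.
- bar (a joint): Angle of the case's steel retaining bar, rad: 0 = closed over the lamps, the 18 mm hole in its free end (344 mm from the pivot) exactly over the socket hole; positive = swung out towards the robot (anticlockwise from above). Range -0.06 to 0.8, no stop at 0. It stays where it is left (friction 0.1 N m). 14 mm wide, 8 mm thick, top 108 mm above the table.
- bar_pivot (a point): The bar's upright pivot axis, at the height of the bar's top. Axes are the case's. The closed bar runs along the case's y, 19 mm to the robot's side of the bays' centre line, 5 mm above the lamps' bodies and beside their bails.
- bar_knob (a point): Upright round black knob on the bar, 22 mm in diameter and 40 mm high (from 108 to 148 mm above the table), by which the bar is swung; this point is on its axis, 8 mm below its top. It moves with the bar.
- socket (a point): Mouth of the 18 mm hole in the case's bracket, 97 mm above the table, 47 mm deep, straight down; with the bar at 0 the bar's hole lies right above it. Axes are the case's.
- pin_head (a point): Locking pin, 80 g: steel shank 14 mm in diameter, 45 mm long with a tapered tip, below a black block head 28 mm (own x) by 24 mm (own y) by 30 mm high. Point: the head's middle, 60 mm above the tip; z up. At first it stands in a grey stand, 70 x 70 x 50 mm, the head resting on top. Fully home, its head rests on the bar's top.
- bell_top (a point): Top of the plunger of a loose desk bell (0.4 kg, 86 mm across, 62 mm high): a 22 mm steel button on a steel dome. z is up; it is pressed straight down.
- bell_plunger (a joint): How far the bell's plunger is down, m: 0 up, 0.008 at its stop; it springs back, and takes about 6 N at the stop.
- water: Bystander: water bottle, 64 mm in diameter, 180 mm high; origin at the centre of its underside. Leave alone.
- thermos: Bystander: blue thermos flask, 72 mm in diameter, 240 mm high; origin at the centre of its underside. Leave alone.
- leaflets: Bystander: stack of leaflets, 150 x 210 x 14 mm, flat; origin at the centre of its underside. Leave alone.
- radio: Bystander: black handheld radio standing upright, 36 x 58 mm, 170 mm high with its aerial; origin at the centre of its underside. Leave alone.
Mind the look-alikes: they are no part of the job. What is shaped like the part that bears lamp2_mid but green or red is not meant. What is shaped like the part that bears lamp1_mid but red is not meant.

How it is judged:
By the outcome, as a careful person would: the job done as asked, in the order asked, and still so for the second after the job is handed in, with the robot touching nothing.
Of lamp0, lamp1, lamp2 only 2 to 3 are there at a start; the rules pass over those that are not, and their reading is None.
At some moment in a run one of bell may be knocked a few centimetres aside while the robot is not near it.
Once in a run the grip may slacken for a moment while it holds something.
It also fails if it takes over 210 s, if anything falls off the work surface, if the arm or the gripper's body presses on something with over 40 N, if the wrist force passes 120 N, or if a joint passes its speed limit or range.

### The arm

A 6-joint arm with a two-finger parallel gripper is mounted at the origin on the work surface. World frame = base frame: x ahead of the robot, y to its left, z up, the work surface at z = 0. Lengths are in mm, angles in degrees, forces in N, time in s.
With the tool pointing down it reaches from about 200 to 875 mm from the base axis. Payload 3.4 kg.
Tool frame: the origin (TCP) lies midway between the tips of the shut fingers; the grasp point (between the pads) lies 19 mm behind it; x points along the fingers, y is the direction in which the jaws open and shut, and the axes are right-handed (so a half turn about x gives the same grasp; the last joint's range is limited). The gripper opens to 94 mm and grips with 3 to 60 N. Pads are 16 mm wide; open, the fingers measure 119 mm over their backs; the gripper's body (75 mm by 177 mm) begins 78 mm behind the grasp point.
Start: joints at [64.859, 15.808, 86.224, -0, 77.962, -6.933], TCP at [179.693, 546.238, 205.493] pointing down, gripper open.
Joint ranges: [-165.64, 165.64], [-43.16, 119.46], [12.63, 154.43], [-67.54, 247.53], [6.08, 155.33], [-154.97, 154.97]. Speed limits (degrees/s): [147.25, 147.25, 180, 180, 180, 180].

### API

Orientations are given as a 3x3 rotation matrix whose columns are the frame's x, y, z axes.
In Python, from cell import robot gives the robot as it stands. The module is installed in compiled form; this text tells all that it offers.
- The arm moves only by the tool arm_command, never from a script. Its argument "rows" is a list of rows, each a list of 7 numbers: the shift along the tool's x, y, z in mm, then the turn, a rotation vector about the tool's x, y, z in degrees, then the finger opening in mm, from 0 to 94. In form: [[dx, dy, dz, ax, ay, az, gripper], ...]. A call has 1 to 12 rows; each row shifts and turns the commanded pose from where the row before left it, along the tool's axes as they then stand; what a row does not reach is not made up. A row lasts 1/12 s, in which the tool goes at most 41.7 mm and 7.16 degrees, less where a joint would pass 70% of its speed; a pose out of reach is approached as far as the arm can. A call is refused whole if a number of a shift passes 41.7 or a number of a turn 7.16, either way. A call with a gripper value outside its range is refused whole. The fingers move at their own pace and stop on an object; the grip force is fixed at half the most. Time passes only in rows, so rows that do not move let the fingers close. It gives the time, the measured TCP pose, the force and the opening at its end, in the units of the state.
- robot.observe(): the state, without advancing time (a new reading comes with each control period).
- robot.get_image(name): name is "scene" or "top"; returns a dict with "frame" (400x640x3 uint8, blue, green, red), "fx", "fy", "cx", "cy" (pixels), "extrinsics" (4x4, takes a point from world to camera coordinates). Camera axes: x right, y down, z forward; pixel columns grow to the right and rows downward; lengths in mm; the calibration is good to about 2 mm. A picture is of the moment at which its call begins. There is no depth.
- robot.close_job(): hands the job in, once; it reports no verdict.
The state is a dict: "t": time; "joints": joint angles; "qvel": joint speeds; "joint_efforts": joint torques, N m; "position": TCP position; "ee_rot": TCP orientation; "force": force on the tool from outside, world axes, zero at the start; "moment": the same for the moment, N m; "opening": finger opening in mm.
Only numpy, scipy, OpenCV 4.12 (cv2) and the standard library are available. Lean on these libraries where they do the work, as an engineer would, in place of code of your own. Each camera call takes 0.05 s, during which the arm holds its last target. There are 200 camera calls.

## Working session

There is one attempt and no reset: what is moved stays moved. The work goes in short steps, Python scripts to look and compute and a tool call to move; the robot and the scene stay as the last step left them, time stands still between calls to the robot, and variables do not carry over. Pictures are saved under pics/ and viewed, about 12 in all and at most 16, crops included, and the job is handed in when it is done.

Besides the shell and the picture viewer there is one more tool, called after "Request:" as name(argument=value, ...), one argument or row to a line, values as JSON. arm_command: Moves the arm, as the interface text tells. Its arguments: {"type":"object","properties":{"rows":{"type":"array","items":{"type":"array","items":{"type":"number"}}}},"required":["rows"]}

```bash
mkdir -p pics; cat > h.py <<'E'
import numpy as np, cv2
from cell import robot
def shot(n,name):
    d=robot.get_image(n); cv2.imwrite(f'pics/{name}.png',d['frame']); np.savez(f'pics/{name}.npz',**{k:d[k] for k in('fx','fy','cx','cy','extrinsics')}); return d
def load(name): return dict(np.load(f'pics/{name}.npz'),frame=cv2.imread(f'pics/{name}.png'))
def ray(d,u,v):
    E=d['extrinsics'];R=E[:3,:3];t=E[:3,3]
    return -R.T@t, R.T@np.array([(u-d['cx'])/d['fx'],(v-d['cy'])/d['fy'],1])
def onz(d,u,v,z):
    c,r=ray(d,u,v); return c+r*(z-c[2])/r[2]
def proj(d,p):
    q=d['extrinsics'][:3,:3]@np.asarray(p,float)+d['extrinsics'][:3,3]
    return np.array([d['fx']*q[0]/q[2]+d['cx'],d['fy']*q[1]/q[2]+d['cy']])
def tri(d1,p1,d2,p2):
    c1,r1=ray(d1,*p1);c2,r2=ray(d2,*p2)
    s=np.linalg.lstsq(np.c_[r1,-r2],c2-c1,rcond=None)[0]
    a=c1+s[0]*r1;b=c2+s[1]*r2
    return (a+b)/2,np.linalg.norm(a-b)
E
python3 - <<'E'
from h import *
for n in('scene','top'):
    d=shot(n,n+'0'); print(n,d['fx'],d['cx'],d['cy'],np.round(ray(d,320,200)[0]),np.round(d['extrinsics'],3).tolist())
s=robot.observe(); print(s['ee_rot'],s['force'],s['opening'],s['t'])
E
```

```text
scene 482.2234602053064 315.58879953764483 206.47002918673522 [1213.  661. 1376.] [[-0.746, 0.666, 0.017, 441.255], [0.537, 0.617, -0.575, -268.104], [-0.393, -0.42, -0.818, 1880.097], [0.0, 0.0, 0.0, 1.0]]
top 374.3558368656671 317.2650523792267 201.0295536478743 [ 543.    5. 1124.] [[-0.019, -0.999, -0.039, 59.305], [-0.998, 0.022, -0.053, 602.229], [0.054, 0.038, -0.998, 1091.723], [0.0, 0.0, 0.0, 1.0]]
[[-6.31311009e-04  3.12471208e-01  9.49927021e-01]
 [-1.47150585e-03  9.49925892e-01 -3.12471814e-01]
 [-9.99998718e-01 -1.59509007e-03 -1.39895462e-04]] [-0.22565637  0.43771652 -0.70433415] 94.13927164479186 0.1
```

View pics/scene0.png

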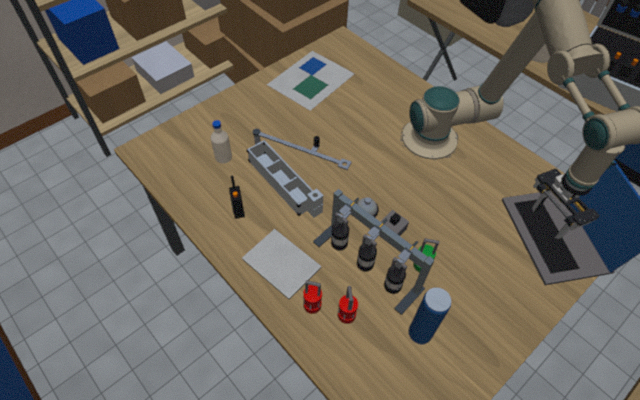

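View pics/top0.png

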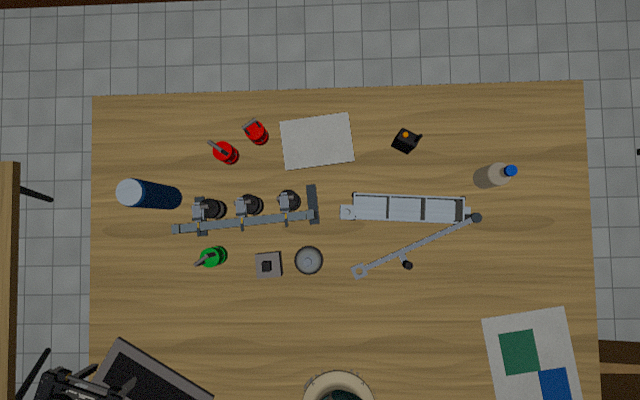

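The scene view shows three dark lamps hanging on the rack at about (340,232), (367,252) and (396,276). The look-alikes stand on the table: two red at (313,296) and (347,307), and one green at (427,252). The top view shows the case at (407,208), the bar swung out from its pivot at (475,217), the knob at (407,265), the pin at (268,265) and the bell at (308,260). Next come enlarged crops for confirming and measuring.

```bash
python3 - <<'E'
import cv2
a=cv2.imread('pics/top0.png')[175:285,165:325]; cv2.imwrite('pics/c1.png',cv2.resize(a,None,fx=5,fy=5,interpolation=cv2.INTER_CUBIC))
a=cv2.imread('pics/scene0.png')[180:300,305:445]; cv2.imwrite('pics/c2.png',cv2.resize(a,None,fx=5,fy=5,interpolation=cv2.INTER_CUBIC))
a=cv2.imread('pics/top0.png')[180:285,335:490]; cv2.imwrite('pics/c3.png',cv2.resize(a,None,fx=5,fy=5,interpolation=cv2.INTER_CUBIC))
E
```

```text
(no output)
```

View pics/c1.png

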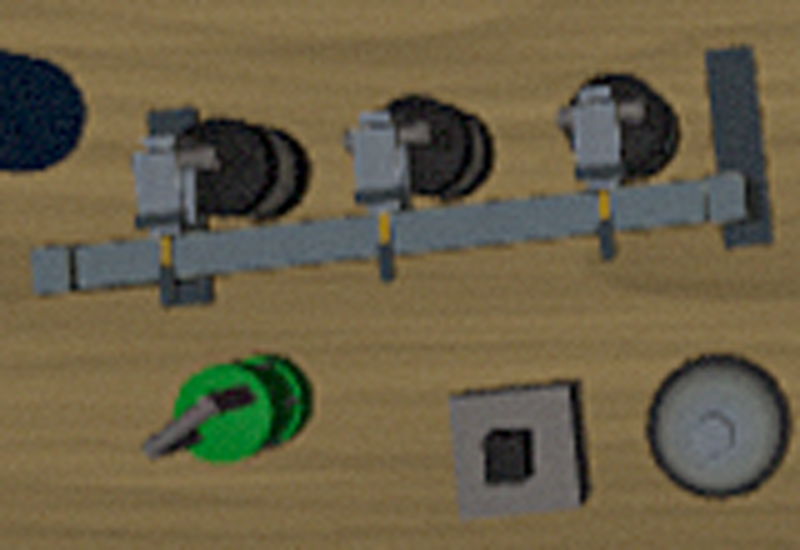

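View pics/c2.png

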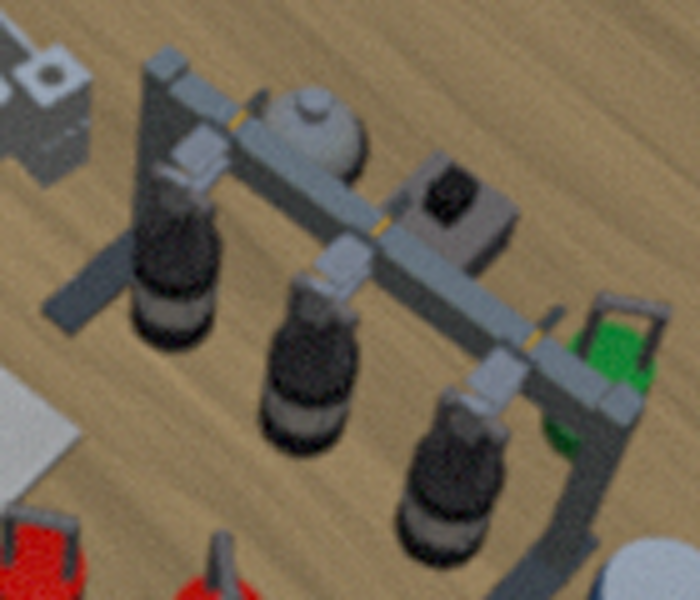

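View pics/c3.png

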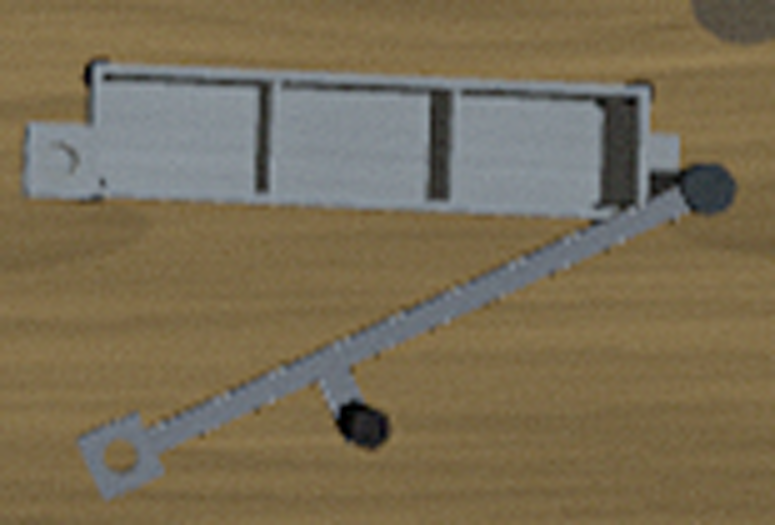

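```bash
cat > m1.py <<'E'
from h import *
t=load('top0');s=load('scene0')
def blobs(d,lo,hi,box,amin=3,hsv=True):
    x0,y0,x1,y1=box; im=cv2.resize(d['frame'][y0:y1,x0:x1],None,fx=4,fy=4,interpolation=cv2.INTER_CUBIC)
    if hsv: im=cv2.cvtColor(im,cv2.COLOR_BGR2HSV)
    m=cv2.inRange(im,np.array(lo),np.array(hi)); n,l,st,c=cv2.connectedComponentsWithStats(m)
    return [(round((c[i][0]+.5)/4-.5+x0,2),round((c[i][1]+.5)/4-.5+y0,2),st[i][4]/16,(st[i][2]/4,st[i][3]/4)) for i in range(1,n) if st[i][4]/16>=amin]
if __name__=='__main__':
    print('orange top',*blobs(t,(15,140,110),(35,255,255),(190,190,300,240)),sep='\n')
    print('orange sc',*blobs(s,(15,140,110),(35,255,255),(340,190,425,260)),sep='\n')
    print('bright top',*blobs(t,(85,0,130),(130,90,255),(185,185,300,222),20),sep='\n')
    print('bright sc',*blobs(s,(85,0,130),(130,90,255),(330,195,420,265),20),sep='\n')
    print('pin top',*blobs(t,(0,0,0),(180,255,60),(255,255,279,277),8),sep='\n')
    print('pin sc',*blobs(s,(0,0,0),(180,255,60),(385,210,405,228),8),sep='\n')
    print('knob top',*blobs(t,(0,0,0),(180,255,60),(398,255,418,275),8),sep='\n')
    print('knob sc',*blobs(s,(0,0,0),(180,255,70),(305,130,330,155),8),sep='\n')
    for nm,u,v,z in [('hole',359.2,270.2,108),('pivot',476,217,108),('socket',347,211,97),('belltop',308,261,62),('caseNW',354.5,192.5,70),('caseNE',464.5,197,70),('caseSE',464,222,70),('caseSW',354.5,218.5,70),('pin',266.3,265.6,80),('knob',407.5,265,148)]:
        print(nm,np.round(onz(t,u,v,z),1))
E
python3 m1.py; python3 - <<'E'
import cv2
a=cv2.imread('pics/scene0.png')[120:220,240:360]; cv2.imwrite('pics/c4.png',cv2.resize(a,None,fx=6,fy=6,interpolation=cv2.INTER_CUBIC))
E
```

```text
orange top
(np.float64(285.33), np.float64(215.48), np.float64(8.5), (np.float64(1.75), np.float64(5.75)))
(np.float64(241.41), np.float64(220.22), np.float64(8.625), (np.float64(2.0), np.float64(5.5)))
(np.float64(197.74), np.float64(224.66), np.float64(7.625), (np.float64(1.5), np.float64(5.75)))
orange sc
(np.float64(352.21), np.float64(203.44), np.float64(3.0), (np.float64(2.75), np.float64(3.0)))
(np.float64(381.03), np.float64(224.63), np.float64(3.0625), (np.float64(2.5), np.float64(2.75)))
bright top
bright sc
(np.float64(366.44), np.float64(205.9), np.float64(48.3125), (np.float64(11.5), np.float64(8.75)))
(np.float64(344.9), np.float64(210.59), np.float64(61.375), (np.float64(9.75), np.float64(12.25)))
(np.float64(373.38), np.float64(232.08), np.float64(63.6875), (np.float64(10.25), np.float64(12.0)))
(np.float64(403.99), np.float64(254.86), np.float64(59.5), (np.float64(10.25), np.float64(10.0)))
pin top
(np.float64(266.21), np.float64(265.72), np.float64(101.1875), (np.float64(10.0), np.float64(11.25)))
pin sc
(np.float64(394.58), np.float64(218.85), np.float64(86.8125), (np.float64(11.0), np.float64(12.25)))
knob top
(np.float64(407.0), np.float64(264.47), np.float64(69.6875), (np.float64(10.25), np.float64(9.75)))
knob sc
(np.float64(316.2), np.float64(141.35), np.float64(54.9375), (np.float64(5.75), np.float64(11.0)))
hole [410.3 -65.4 108. ]
pivot [ 546.6 -379.5  108. ]
socket [569.9 -37.   97. ]
belltop [432.1  74.7  62. ]
caseNW [622.2 -60.3  70. ]
caseNE [ 602.8 -364.8   70. ]
caseSE [ 533.5 -360.6   70. ]
caseSW [549.2 -58.5  70. ]
pin [423. 190.  80.]
knob [ 427.  -186.4  148. ]
```

View pics/c4.png

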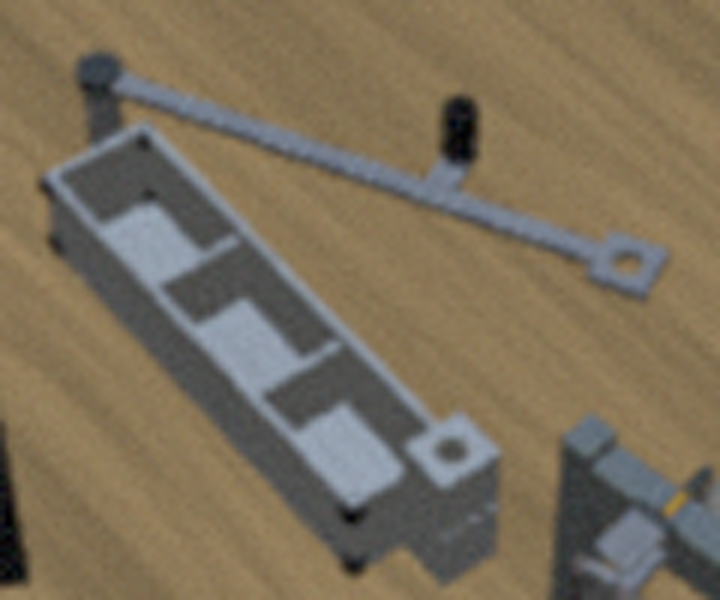

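```bash
cat > m2.py <<'E'
from m1 import *
c3=lambda x,y:(x/5+334.6,y/5+179.6)
c1=lambda x,y:(x/5+164.6,y/5+174.6)
c2=lambda x,y:(x/5+304.6,y/5+179.6)
c4=lambda x,y:(x/6+239.58,y/6+119.58)
P={}
for nm,a,b in [('hole',c3(122,454),c4(628,262)),('socket',c3(62,158),c4(453,450)),('pivotcap',c3(708,187),c4(99,68)),('bell',c1(716,432),c2(313,98)),
 ('tong2',c1(165,187),(403.99,254.86)),('tong1',c1(381,166),(373.38,232.08)),('tong0',c1(597,142),(344.9,210.59)),
 ('or0',(285.33,215.48),(352.21,203.44)),('or1',(241.41,220.22),(381.03,224.63)),('or2',(197.74,224.66),c2(535,339)),
 ('cNW',c3(97,65),c4(352,512)),('cNE',c3(648,88),c4(50,178)),('cSE',c3(641,215),c4(145,128)),
 ('pin',(266.21,265.72),(394.58,218.85)),('knob',(407,264.47),(316.2,141.35))]:
    p,e=tri(t,a,s,b); P[nm]=p; print(nm,np.round(p,1),'gap',round(e,1))
ang=lambda a,b:np.degrees(np.arctan2(*(P[b]-P[a])[:2][::-1]))
print('rack y dir',ang('or0','or2'),ang('tong0','tong2'),np.linalg.norm(P['or2']-P['or0']),np.linalg.norm(P['tong2']-P['tong0']))
print('case y dir',ang('cNE','cNW'),ang('pivotcap','socket'),'bar',ang('pivotcap','hole'),np.linalg.norm((P['hole']-P['pivotcap'])[:2]),np.linalg.norm((P['socket']-P['pivotcap'])[:2]))
print('onz rack', [np.round(onz(t,*q,z),1).tolist() for q,z in [((285.33,215.48),212),((241.41,220.22),212),((197.74,224.66),212),(c1(165,187),205),(c1(381,166),205),(c1(597,142),205)]])
print('pinstand corners z50', [np.round(onz(t,*c1(x,y),50)[:2],1).tolist() for x,y in [(450,395),(578,382),(582,503),(460,518)]])
print('pin onz80',np.round(onz(t,266.21,265.72,80),1))
E
python3 m2.py
```

```text
hole [407.9 -63.5 105.5] gap 4.3
socket [567.7 -35.2  95.1] gap 4.9
pivotcap [ 545.7 -377.5  111.5] gap 2.9
bell [430.5  76.8  60.8] gap 4.1
tong2 [571.3 341.7 198.1] gap 3.2
tong1 [580.3 232.3 196.2] gap 1.5
tong0 [590.1 123.6 196.1] gap 1.3
or0 [558.3 120.7 200.5] gap 2.7
or1 [548.6 230.4 201.2] gap 3.2
or2 [539.4 340.4 201.6] gap 3.8
cNW [621.3 -58.   61.4] gap 3.9
cNE [ 600.7 -362.6   66.9] gap 5.7
cSE [ 530.8 -357.6   64.9] gap 3.4
pin [420.  193.9  63.3] gap 2.0
knob [ 424.8 -188.6  125.3] gap 2.5
rack y dir 94.91894540050676 94.90535674156273 220.54702345025632 218.94232618918835
case y dir 86.13526493204738 86.31366294505118 bar 113.68723220418214 342.9212516008816 342.9831586776426
onz rack [[559.1, 118.3, 212.0], [549.6, 226.6, 212.0], [540.8, 335.2, 212.0], [572.3, 338.1, 205.0], [580.4, 229.6, 205.0], [590.1, 122.0, 205.0]]
pinstand corners z50 [[454.3, 228.7], [460.5, 154.7], [391.7, 153.4], [384.2, 223.7]]
pin onz80 [422.7 190.2  80. ]
```

```bash
cat >> m2.py <<'E'
print('---- fixed z: top, scene, diff')
for nm,a,b,z in [('hole',c3(122,454),c4(628,262),108),('socket',c3(62,158),c4(453,450),97),('bell',c1(716,432),c2(313,98),62),
 ('tong2',c1(165,187),(403.99,254.86),205),('tong1',c1(381,166),(373.38,232.08),205),('tong0',c1(597,142),(344.9,210.59),205),
 ('or0',(285.33,215.48),(352.21,203.44),210),('or1',(241.41,220.22),(381.03,224.63),210),
 ('cNW',c3(97,65),c4(352,512),70),('cNE',c3(648,88),c4(50,178),70),('cSE',c3(641,215),c4(145,128),70)]:
    p,q=onz(t,*a,z),onz(s,*b,z); print(nm,p.round(1)[:2],q.round(1)[:2],(q-p).round(1)[:2],((p+q)/2).round(1)[:2])
# camera-visible robot base axis check
E
python3 m2.py | sed -n '/----/,$p'
```

```text
---- fixed z: top, scene, diff
hole [409.8 -64.8] [407.9 -60.6] [-1.9  4.3] [408.8 -62.7]
socket [569.4 -37. ] [567.1 -32.3] [-2.3  4.6] [568.2 -34.6]
bell [432.1  75.2] [429.6  78.6] [-2.5  3.4] [430.8  76.9]
tong2 [572.3 338.1] [573.8 344.5] [1.5 6.4] [573.  341.3]
tong1 [580.4 229.6] [584.5 236. ] [4.  6.4] [582.4 232.8]
tong0 [590.1 122. ] [594.3 128. ] [4.2 6. ] [592.2 125. ]
or0 [559.1 118.5] [562.6 125.9] [3.5 7.4] [560.9 122.2]
or1 [549.7 227.1] [552.3 234.6] [2.6 7.5] [551.  230.9]
cNW [622.  -58.9] [623.9 -51.8] [1.9 7.2] [622.9 -55.4]
cNE [ 602.3 -363.9] [ 600.8 -357.4] [-1.5  6.5] [ 601.6 -360.7]
cSE [ 531.9 -357.3] [ 532.7 -352.1] [0.7 5.2] [ 532.3 -354.7]
```

```bash
python3 - <<'E'
from h import *
t=load('top0');s=load('scene0')
print(onz(t,130,193,240),onz(s,436,298,240))
a=np.array([572.,340.]);
o=robot.observe();R=o['ee_rot'];p=o['position'];print(p,np.degrees(np.arctan2(R[1,1],R[0,1])))
for q in [(577,341.5,260),(587,233,230)]:
    print(q,(np.array(q)-p), R.T@(np.array(q)-p))
E
```

```text
[620.43284027 490.75086772 240.        ] [624.88952297 493.05304816 240.        ]
[179.47787359 545.75140509 204.72233631] 71.79175579329406
(577, 341.5, 260) [ 397.52212641 -204.25140509   55.27766369] [-55.22799578 -69.89765199 441.43208345]
(587, 233, 230) [ 407.52212641 -312.75140509   25.27766369] [ -25.07468897 -169.79204647  484.83874238]
```

Request:
arm_command(
  rows=[
    [-28,0,0,0,0,0,0],
    [-27,0,10,0,0,0,0],
    [0,-5,32,0,0,0,0],
    [0,-5,32,0,0,0,0],
    [0,-5,32,0,0,0,0],
    [0,-5,32,0,0,0,0],
    [0,-5,32,0,0,0,0],
    [0,-6,32,0,0,0,0],
    [0,-6,32,0,0,0,0],
    [0,-6,32,0,0,0,0],
    [0,-6,32,0,0,0,0],
    [0,-6,32,0,0,0,0],
  ],
)

```text
t: 1.1
position: [477.0, 389.7, 260.0]
ee_rot: [[-0.001, 0.313, 0.95], [-0.0, 0.95, -0.313], [-1.0, -0.001, -0.001]]
force: [1.5, 0.7, -0.8]
opening: 17.4
```

Request:
arm_command(
  rows=[
    [0,-6,32,0,0,0,0],
    [0,-6,32,0,0,0,0],
    [0,-4,32,0,0,0,0],
    [0,-4,15,0,0,0,0],
    [0,0,0,-5.8,0,0,0],
    [0,0,0,-5.8,0,0,0],
    [0,0,0,-5.8,0,0,0],
    [0,0,0,-5.7,0,0,0],
    [0,0,0,0,0,0,0],
  ],
)

```text
t: 1.85
position: [574.3, 337.4, 260.1]
ee_rot: [[-0.001, -0.087, 0.996], [-0.0, 0.996, 0.087], [-1.0, 0.0, -0.001]]
force: [-0.4, 0.8, 0.2]
opening: 0.2
```

```bash
cat > st.py <<'E'
from h import *
import sys
o=robot.observe();R=o['ee_rot'];p=o['position']
yaw=np.degrees(np.arctan2(R[1,1],R[0,1]))
print('t',round(o['t'],2),'p',p.round(1),'yaw',yaw.round(2),'F',np.round(o['force'],1),'open',round(o['opening'],1),'j',np.round(o['joints'],0),'tilt',R[:,0].round(3))
for a in sys.argv[1:]:
    q=np.array([float(v) for v in a.split(',')][:3]); print(a,'tool shift',(R.T@(q-p)).round(1))
E
python3 st.py 577,341.5,215
```

```text
t 1.85 p [574.3 337.4 260.1] yaw 95.0 F [-0.4  0.8  0.2] open 0.2 j [ 24.  23.  68.   0.  89. -71.] tilt [-0.001 -0.    -1.   ]
577,341.5,215 tool shift [45.1  3.8  3.1]
```

Request:
arm_command(
  rows=[
    [22,3,3,0,0,0,0],
    [21,0,0,0,0,0,0],
    [0,0,0,0,0,0,0],
    [0,0,0,0,0,0,0],
  ],
)

```text
t: 2.18
position: [576.7, 340.4, 216.4]
ee_rot: [[-0.003, -0.084, 0.996], [-0.001, 0.996, 0.084], [-1.0, -0.001, -0.003]]
force: [-0.2, 0.6, -0.0]
opening: 0.2
```

```bash
python3 - <<'E'
from h import *
d=shot('scene','s1');t=shot('top','t1')
p=robot.observe()['position'];print(p,proj(d,p),proj(t,p))
a=cv2.resize(d['frame'][215:290,365:435],None,fx=8,fy=8,interpolation=cv2.INTER_CUBIC)[:600]
b=cv2.resize(t['frame'][175:250,175:225],None,fx=8,fy=8,interpolation=cv2.INTER_CUBIC)[:600]
c=np.hstack([a,b]); cv2.imwrite('pics/c5.png',cv2.resize(c,None,fx=.8,fy=.8,interpolation=cv2.INTER_AREA)); print(c.shape)
E
```

```text
[578.13673598 340.82559733 218.62564941] [402.75443011 252.4613442 ] [194.49138685 209.48868078]
(600, 960, 3)
```

View pics/c5.png

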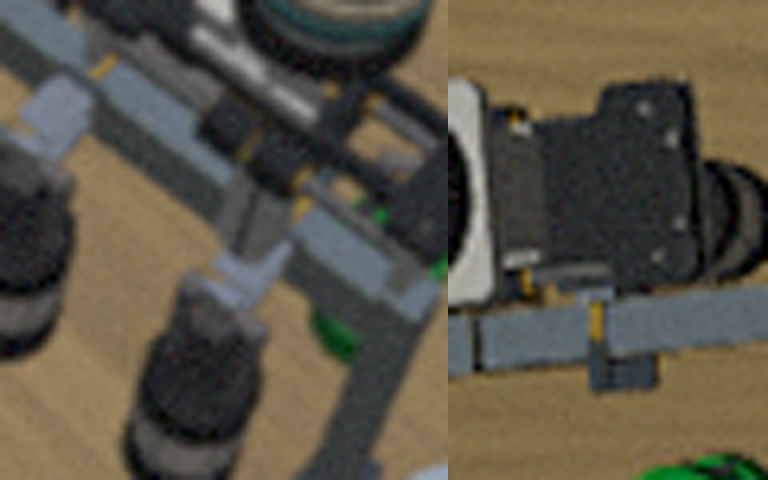

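```bash
python3 - <<'E'
from h import *
d=load('s1');o=robot.observe();p=o['position'];R=o['ee_rot'];print(p)
k=14;x0,y0,x1,y1=385,232,428,275
a=cv2.resize(d['frame'][y0:y1,x0:x1],None,fx=k,fy=k,interpolation=cv2.INTER_CUBIC)
f=lambda q:tuple(int(v) for v in ((proj(d,q)-[x0,y0]+.5)*k-.5))
c=[p+R@np.array([0,sy*12.5,sz*8]) for sy,sz in((-1,-1),(-1,1),(1,1),(1,-1))]
for i in range(4): cv2.line(a,f(c[i]),f(c[(i+1)%4]),(0,0,255),1)
for i in(1,2): cv2.line(a,f(c[i]),f(c[i]+[0,0,40]),(0,0,255),1)
# tongue as from the averaged two views
rx=R[:,2];ry=R[:,1];tc=np.array([573,341.3,205])
c=[tc+rx*u*17+ry*v*11 for u,v in((-1,-1),(1,-1),(1,1),(-1,1))]
for i in range(4): cv2.line(a,f(c[i]),f(c[(i+1)%4]),(0,255,0),1)
cv2.imwrite('pics/c6.png',a)
E
```

```text
[578.13673598 340.82559733 218.62564941]
```

View pics/c6.png

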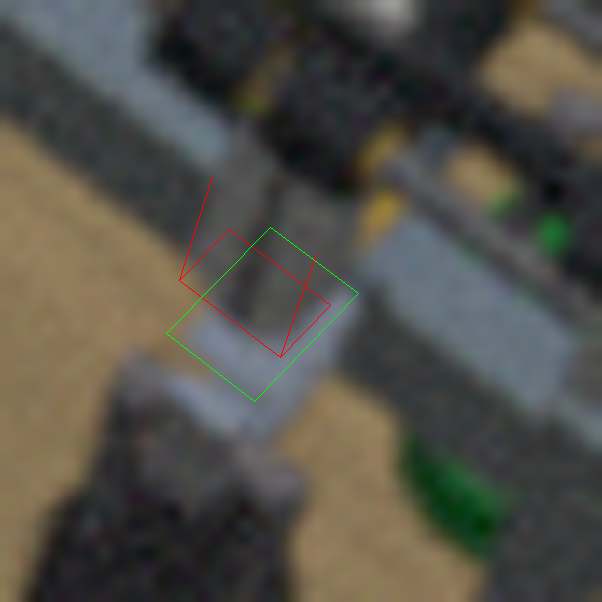

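Fingers stand over keeper 2, about 6–8 mm behind the pad point and laterally within 3 mm. I shift 6 mm outward along the rack's x and press.

Request:
arm_command(
  rows=[
    [0,-1,6,0,0,0,0],
    [8,0,0,0,0,0,0],
    [5,0,0,0,0,0,0],
    [5,0,0,0,0,0,0],
    [4,0,0,0,0,0,0],
  ],
)

```text
t: 2.7
position: [585.3, 340.3, 200.3]
ee_rot: [[0.006, -0.085, 0.996], [0.002, 0.996, 0.085], [-1.0, 0.002, 0.006]]
force: [-5.8, -4.1, 33.3]
opening: 0.4
```

Request:
arm_command(
  rows=[
    [3,0,0,0,0,0,0],
    [3,0,0,0,0,0,0],
    [0,0,0,0,0,0,0],
  ],
)

```text
t: 2.95
position: [585.4, 340.3, 200.0]
ee_rot: [[0.011, -0.085, 0.996], [0.004, 0.996, 0.085], [-1.0, 0.003, 0.011]]
force: [-7.5, -4.0, 36.3]
opening: 0.4
```

Blocked at z = 200 with 36 N: that is the lip (201 mm), so I am too far out and the top camera's estimate was right. Back up, shift 9 mm inward, and press again.

Request:
arm_command(
  rows=[
    [-10,0,0,0,0,0,0],
    [-10,0,0,0,0,0,0],
    [0,0,-9,0,0,0,0],
    [0,0,0,0,0,0,0],
    [6,0,0,0,0,0,0],
    [5,0,0,0,0,0,0],
    [5,0,0,0,0,0,0],
    [0,0,0,0,0,0,0],
  ],
)

```text
t: 3.62
position: [573.7, 338.7, 190.7]
ee_rot: [[-0.004, -0.085, 0.996], [-0.002, 0.996, 0.085], [-1.0, -0.001, -0.004]]
force: [0.3, 0.8, -0.0]
opening: 0.5
```

Request:
arm_command(
  rows=[
    [3,0,0,0,0,0,0],
    [3,0,0,0,0,0,0],
    [0,0,0,0,0,0,0],
  ],
)

```text
t: 3.87
position: [574.5, 338.9, 186.0]
ee_rot: [[-0.002, -0.085, 0.996], [-0.001, 0.996, 0.085], [-1.0, -0.001, -0.002]]
force: [-0.6, 0.8, -0.3]
opening: 0.6
```

Request:
arm_command(
  rows=[
    [-16,0,0,0,0,0,0],
    [-16,0,0,0,0,0,0],
    [0,-27,0,0,0,0,0],
    [0,-28,0,0,0,0,0],
    [0,-28,0,0,0,0,0],
    [0,-27,0,0,0,0,0],
    [0,0,0,0,0,0,0],
    [8,0,0,0,0,0,0],
    [7,0,0,0,0,0,0],
    [6,0,0,0,0,0,0],
  ],
)

```text
t: 4.7
position: [584.7, 230.1, 199.3]
ee_rot: [[0.002, -0.086, 0.996], [-0.0, 0.996, 0.086], [-1.0, -0.0, 0.002]]
force: [-0.2, -2.0, 5.4]
opening: 0.4
```

Request:
arm_command(
  rows=[
    [5,0,0,0,0,0,0],
    [4,0,0,0,0,0,0],
    [2,0,0,0,0,0,0],
    [0,0,0,0,0,0,0],
  ],
)

```text
t: 5.03
position: [583.6, 230.2, 186.0]
ee_rot: [[-0.002, -0.086, 0.996], [-0.0, 0.996, 0.086], [-1.0, -0.0, -0.002]]
force: [0.4, -0.0, 0.0]
opening: 0.4
```

Request:
arm_command(
  rows=[
    [-16,0,0,0,0,0,0],
    [-16,0,0,0,0,0,0],
    [0,-27,0,0,0,0,0],
    [0,-28,0,0,0,0,0],
    [0,-28,0,0,0,0,0],
    [0,-27,0,0,0,0,0],
    [0,0,0,0,0,0,0],
    [8,0,0,0,0,0,0],
    [7,0,0,0,0,0,0],
    [6,0,0,0,0,0,0],
  ],
)

```text
t: 5.87
position: [594.1, 120.6, 199.3]
ee_rot: [[0.002, -0.086, 0.996], [-0.0, 0.996, 0.086], [-1.0, -0.001, 0.002]]
force: [0.3, -0.7, 4.9]
opening: 0.5
```

Request:
arm_command(
  rows=[
    [5,0,0,0,0,0,0],
    [4,0,0,0,0,0,0],
    [2,0,0,0,0,0,0],
    [0,0,0,0,0,0,0],
  ],
)

```text
t: 6.2
position: [593.0, 120.8, 186.1]
ee_rot: [[-0.002, -0.086, 0.996], [0.0, 0.996, 0.086], [-1.0, 0.0, -0.002]]
force: [0.4, -0.6, 0.1]
opening: 0.6
```

Request:
arm_command(
  rows=[
    [-20,0,0,0,0,0,60],
    [-20,0,0,0,0,0,60],
    [-30,0,0,0,0,0,70],
    [-30,0,-30,0,0,0,70],
    [0,0,-40,0,0,0,70],
    [0,0,-40,0,0,0,70],
    [0,0,0,0,0,0,70],
    [0,0,0,0,0,0,70],
  ],
)

```text
t: 6.87
position: [482.8, 110.9, 287.7]
ee_rot: [[0.001, -0.086, 0.996], [0.0, 0.996, 0.086], [-1.0, 0.0, 0.001]]
force: [-0.2, 0.3, 1.8]
opening: 50.4
```

```bash
python3 st.py; python3 - <<'E'
from h import *
d=shot('scene','s2');t=shot('top','t2')
a=cv2.resize(d['frame'][190:275,325:425],None,fx=6,fy=6,interpolation=cv2.INTER_CUBIC); cv2.imwrite('pics/c7.png',a)
E
```

```text
t 6.87 p [482.8 110.9 287.7] yaw 94.93 F [-0.2  0.3  1.8] open 50.4 j [  5.   7.  87.   0.  87. -90.] tilt [ 0.001  0.    -1.   ]
```

View pics/c7.png

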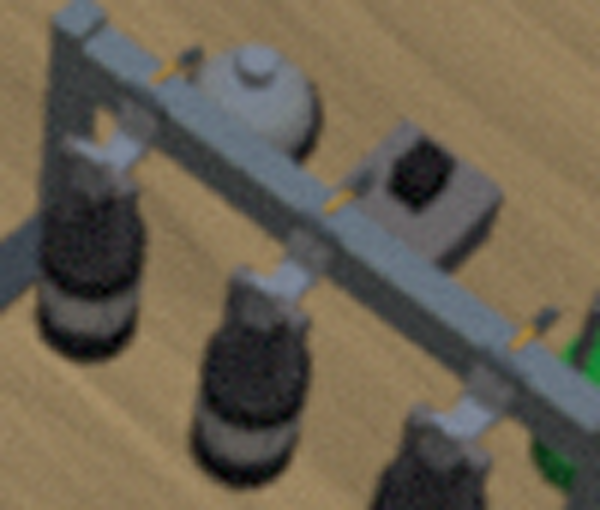

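```bash
python3 - <<'E'
from h import *
t=load('t2')
print(onz(t,285.4,197.2,180))
a=cv2.resize(t['frame'][180:230,185:310],None,fx=6.4,fy=6.4,interpolation=cv2.INTER_CUBIC); cv2.imwrite('pics/c8.png',a)
E
```

```text
[605.97030369 121.408134   180.        ]
```

View pics/c8.png

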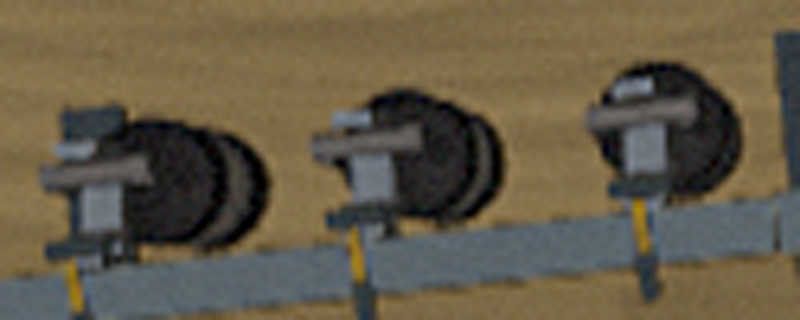

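```bash
python3 - <<'E'
from h import *
t=load('t2')
for c in[(642,112),(367,143),(96,173)]: print(onz(t,c[0]/6.4+184.58,c[1]/6.4+179.58,181).round(1))
E
python3 st.py 605,121,140
```

```text
[606.2 122.6 181. ]
[596.3 232.5 181. ]
[586.7 341.6 181. ]
t 6.97 p [485.5 110.9 287.3] yaw 94.91 F [ 0.2 -0.8 -0.5] open 58.4 j [  5.   7.  86.   0.  87. -90.] tilt [ 0.002  0.    -1.   ]
605,121,140 tool shift [147.6  -0.2 119.6]
```

Request:
arm_command(
  rows=[
    [0,1,30,0,0,0,70],
    [0,0,30,0,0,0,70],
    [0,0,30,0,0,0,70],
    [0,0,30,0,0,0,70],
    [0,0,0,0,0,0,70],
    [35,0,0,0,0,0,70],
    [35,0,0,0,0,0,70],
    [35,0,0,0,0,0,70],
    [25,0,0,0,0,0,70],
    [17,0,0,0,0,0,70],
    [0,0,0,0,0,0,70],
  ],
)

```text
t: 7.88
position: [601.9, 121.7, 134.7]
ee_rot: [[-0.009, -0.085, 0.996], [-0.001, 0.996, 0.085], [-1.0, 0.0, -0.009]]
force: [-0.2, 0.2, -0.4]
opening: 70.2
```

Request:
arm_command(
  rows=[
    [0,0,0,0,0,0,60],
    [0,0,0,0,0,0,50],
    [0,0,0,0,0,0,45],
    [0,0,0,0,0,0,40],
    [0,0,0,0,0,0,36],
    [0,0,0,0,0,0,36],
    [0,0,0,0,0,0,36],
  ],
)

```text
t: 8.47
position: [605.5, 122.5, 141.5]
ee_rot: [[0.004, -0.085, 0.996], [0.001, 0.996, 0.085], [-1.0, 0.001, 0.004]]
force: [1.9, 2.9, 4.8]
opening: 43.8
```

```bash
python3 st.py 605.5,122.5,140; python3 - <<'E'
from h import *
d=shot('scene','s3')
cv2.imwrite('pics/c9.png',cv2.resize(d['frame'][180:280,310:430],None,fx=6,fy=6,interpolation=cv2.INTER_CUBIC))
E
```

```text
t 8.47 p [605.5 122.5 141.5] yaw 94.89 F [1.9 2.9 4.8] open 43.8 j [  5.  22.  87.   0.  71. -90.] tilt [ 0.004  0.001 -1.   ]
605.5,122.5,140 tool shift [ 1.5 -0.   0. ]
```

Request:
arm_command(
  rows=[
    [0,0,0,0,0,0,20],
    [-10,0,0,0,0,0,20],
    [-10,0,0,0,0,0,20],
    [-10,0,0,0,0,0,20],
    [-7,0,0,0,0,0,20],
    [0,0,0,0,0,0,20],
    [0,0,0,0,0,0,20],
    [0,0,0,0,0,0,20],
  ],
)

```text
t: 9.18
position: [603.7, 121.8, 176.5]
ee_rot: [[-0.001, -0.085, 0.996], [-0.0, 0.996, 0.085], [-1.0, -0.0, -0.001]]
force: [-0.2, -0.2, -4.4]
opening: 44.1
```

```bash
python3 st.py
```

```text
t 9.18 p [603.7 121.8 176.5] yaw 94.89 F [-0.2 -0.2 -4.4] open 44.1 j [  5.  20.  84.  -0.  76. -90.] tilt [-0.001 -0.    -1.   ]
```

Request:
arm_command(
  rows=[
    [0,0,10,0,0,0,20],
    [0,0,15,0,0,0,20],
    [0,0,20,0,0,0,20],
    [0,0,15,0,0,0,20],
    [0,0,0,0,0,0,20],
    [-20,0,0,0,0,0,20],
    [-30,0,0,0,0,0,20],
    [-30,0,0,0,0,0,20],
    [0,0,0,0,0,0,20],
  ],
)

```text
t: 9.93
position: [666.9, 127.2, 263.2]
ee_rot: [[0.011, -0.085, 0.996], [0.001, 0.996, 0.085], [-1.0, 0.0, 0.011]]
force: [0.9, 0.2, -2.4]
opening: 44.1
```

```bash
python3 st.py 571,-310,250
```

```text
t 9.93 p [666.9 127.2 263.2] yaw 94.89 F [ 0.9  0.2 -2.4] open 44.1 j [  5.  23.  67.   0.  89. -90.] tilt [ 0.011  0.001 -1.   ]
571,-310,250 tool shift [  11.8 -427.5 -133. ]
```

Request:
arm_command(
  rows=[
    [0,-25,0,0,0,0,20],
    [0,-32,0,0,0,0,20],
    [0,-33,0,0,0,0,20],
    [0,-34,-14,0,0,0,20],
    [0,-34,-14,0,0,0,20],
    [0,-34,-14,0,0,0,20],
    [0,-34,-14,0,0,0,20],
    [0,-34,-14,0,0,0,20],
    [0,-34,-14,0,0,0,20],
    [0,-34,-14,0,0,0,20],
    [0,-34,-14,0,0,0,20],
    [0,-34,-14,0,0,0,20],
  ],
)

```text
t: 10.93
position: [570.6, -279.4, 255.2]
ee_rot: [[-0.002, -0.085, 0.996], [0.002, 0.996, 0.085], [-1.0, 0.002, -0.002]]
force: [0.3, -0.2, -4.2]
opening: 43.6
```

Request:
arm_command(
  rows=[
    [0,-25,-7,0,0,0,20],
    [0,-7,0,0,0,0,20],
    [0,0,0,4.3,0,0,20],
    [0,0,0,4.3,0,0,20],
    [0,0,0,0,0,0,20],
    [0,0,0,0,0,0,20],
    [0,0,0,0,0,0,20],
  ],
)

```text
t: 11.52
position: [567.9, -310.0, 256.2]
ee_rot: [[-0.001, 0.062, 0.998], [0.001, 0.998, -0.062], [-1.0, 0.001, -0.001]]
force: [0.6, -0.5, -4.2]
opening: 43.6
```

```bash
python3 st.py 570.8,-310,250; python3 - <<'E'
from h import *
shot('scene','s4')
E
python3 st.py 570.8,-310,121
```

```text
t 11.52 p [ 567.9 -310.   256.2] yaw 86.42 F [ 0.6 -0.5 -4.2] open 43.6 j [ -35.   21.   71.    0.   88. -121.] tilt [-0.001  0.001 -1.   ]
570.8,-310,250 tool shift [6.2 0.2 2.9]
t 11.57 p [ 568.  -310.1  256.4] yaw 86.4 F [ 0.2  0.2 -3.6] open 43.6 j [ -35.   21.   71.    0.   88. -121.] tilt [-0.001  0.001 -1.   ]
570.8,-310,121 tool shift [135.4   0.2   2.9]
```

Request:
arm_command(
  rows=[
    [20,0,3,0,0,0,20],
    [20,0,0,0,0,0,20],
    [15,0,0,0,0,0,20],
    [10,0,0,0,0,0,20],
    [10,0,0,0,0,0,20],
    [0,0,0,0,0,0,20],
    [0,0,0,0,0,0,20],
  ],
)

```text
t: 12.15
position: [571.0, -310.9, 181.8]
ee_rot: [[-0.0, 0.064, 0.998], [0.0, 0.998, -0.064], [-1.0, 0.0, -0.0]]
force: [0.4, -0.5, -3.2]
opening: 43.9
```

```bash
python3 - <<'E'
from h import *
d=shot('scene','s5');t=shot('top','t5')
a=cv2.resize(d['frame'][110:230,235:345],None,fx=5,fy=5,interpolation=cv2.INTER_CUBIC)
cv2.imwrite('pics/c10.png',a)
E
python3 st.py 570.8,-310,121
```

```text
t 12.25 p [ 571.6 -311.4  183. ] yaw 86.3 F [-0.  -1.4 -4. ] open 43.6 j [ -35.   23.   79.    0.   78. -121.] tilt [ 0.002 -0.001 -1.   ]
570.8,-310,121 tool shift [62.   1.4 -1. ]
```

View pics/c10.png

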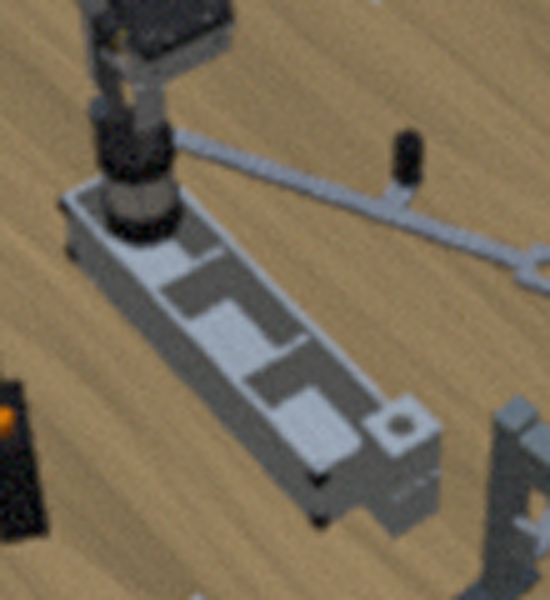

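The lamp's foot sits inside the bay rims, with its body at crop (142,200), and there is no lateral force. I continue down.

Request:
arm_command(
  rows=[
    [15,0,0,0,0,0,20],
    [15,0,0,0,0,0,20],
    [15,0,0,0,0,0,20],
    [8,0,0,0,0,0,20],
    [5,0,0,0,0,0,20],
    [0,0,0,0,0,0,20],
    [0,0,0,0,0,0,20],
  ],
)

```text
t: 12.83
position: [571.4, -311.3, 124.6]
ee_rot: [[0.001, 0.065, 0.998], [-0.001, 0.998, -0.065], [-1.0, -0.001, 0.001]]
force: [-0.3, 0.4, -3.7]
opening: 43.9
```

```bash
python3 st.py 570.8,-310,120
```

```text
t 12.83 p [ 571.4 -311.3  124.6] yaw 86.29 F [-0.3  0.4 -3.7] open 43.9 j [ -35.   25.   84.    0.   71. -121.] tilt [ 0.001 -0.001 -1.   ]
570.8,-310,120 tool shift [ 4.6  1.3 -0.7]
```

Request:
arm_command(
  rows=[
    [2,0,0,0,0,0,20],
    [2,0,0,0,0,0,20],
    [1,0,0,0,0,0,20],
    [0,0,0,0,0,0,20],
    [0,0,0,0,0,0,20],
  ],
)

```text
t: 13.25
position: [571.8, -311.6, 121.9]
ee_rot: [[0.003, 0.065, 0.998], [-0.002, 0.998, -0.065], [-1.0, -0.002, 0.003]]
force: [-1.3, 0.6, 5.1]
opening: 43.7
```

```bash
python3 st.py
```

```text
t 13.25 p [ 571.8 -311.6  121.9] yaw 86.29 F [-1.3  0.6  5.1] open 43.7 j [ -35.   25.   84.    0.   71. -121.] tilt [ 0.003 -0.002 -1.   ]
```

Request:
arm_command(
  rows=[
    [0,0,0,0,0,0,50],
    [0,0,0,0,0,0,60],
    [0,0,0,0,0,0,66],
    [0,0,0,0,0,0,66],
    [-20,0,0,0,0,0,66],
    [-30,0,0,0,0,0,66],
    [-35,0,0,0,0,0,66],
    [-35,0,0,0,0,0,66],
    [-35,0,0,0,0,0,66],
    [0,0,0,-4.3,0,0,66],
    [0,0,0,-4.3,0,0,66],
    [0,0,0,0,0,0,66],
  ],
)

```text
t: 14.25
position: [571.2, -311.2, 274.7]
ee_rot: [[0.001, -0.086, 0.996], [-0.001, 0.996, 0.086], [-1.0, -0.001, 0.001]]
force: [-0.2, 0.3, -0.9]
opening: 65.9
```

```bash
python3 st.py 596,232.5,275 596,232.5,140; python3 - <<'E'
from h import *
shot('top','t6');shot('scene','s6')
E
```

```text
t 14.25 p [ 571.2 -311.2  274.7] yaw 94.96 F [-0.2  0.3 -0.9] open 65.9 j [ -35.   21.   69.    0.   90. -130.] tilt [ 0.001 -0.001 -1.   ]
596,232.5,275 tool shift [ -0.7 539.5  71.7]
596,232.5,140 tool shift [134.3 539.6  71.5]
```

Request:
arm_command(
  rows=[
    [0,30,5,0,0,0,66],
    [0,40,5,0,0,0,66],
    [0,40,5,0,0,0,66],
    [0,40,5,0,0,0,66],
    [0,40,5,0,0,0,66],
    [0,40,5,0,0,0,66],
    [0,40,5,0,0,0,66],
    [0,40,5,0,0,0,66],
    [0,40,5,0,0,0,66],
    [0,40,5,0,0,0,66],
    [0,40,5,0,0,0,66],
    [0,40,5,0,0,0,66],
  ],
)

```text
t: 15.35
position: [590.1, 164.3, 273.3]
ee_rot: [[-0.001, -0.084, 0.997], [-0.0, 0.997, 0.084], [-1.0, -0.0, -0.001]]
force: [0.2, -0.5, -0.6]
opening: 65.7
```

Request:
arm_command(
  rows=[
    [0,40,5,0,0,0,66],
    [0,29.5,6,0,0,0,66],
    [0,0,0,0,0,0,66],
    [0,0,0,0,0,0,66],
    [0,0,0,0,0,0,66],
  ],
)

```text
t: 15.77
position: [595.4, 232.1, 273.2]
ee_rot: [[-0.001, -0.085, 0.996], [-0.001, 0.996, 0.085], [-1.0, -0.001, -0.001]]
force: [-0.2, -0.5, -0.7]
opening: 66.2
```

```bash
python3 st.py 596,232.5,140
```

```text
t 15.77 p [595.4 232.1 273.2] yaw 94.86 F [-0.2 -0.5 -0.7] open 66.2 j [ 15.  20.  71.  -0.  89. -80.] tilt [-0.001 -0.001 -1.   ]
596,232.5,140 tool shift [133.2   0.5   0.8]
```

Request:
arm_command(
  rows=[
    [35,0,0,0,0,0,66],
    [35,0,0,0,0,0,66],
    [30,0,0,0,0,0,66],
    [22,0,0,0,0,0,66],
    [11,0,0,0,0,0,66],
    [0,0,0,0,0,0,66],
    [0,0,0,0,0,0,55],
    [0,0,0,0,0,0,45],
    [0,0,0,0,0,0,36],
    [0,0,0,0,0,0,20],
    [0,0,0,0,0,0,20],
    [0,0,0,0,0,0,20],
  ],
)

```text
t: 16.77
position: [597.0, 233.1, 142.8]
ee_rot: [[0.004, -0.085, 0.996], [0.001, 0.996, 0.085], [-1.0, 0.001, 0.004]]
force: [0.7, 0.8, 5.9]
opening: 43.6
```

```bash
python3 st.py 596,232.5,140
```

```text
t 16.77 p [597.  233.1 142.8] yaw 94.9 F [0.7 0.8 5.9] open 43.6 j [ 15.  23.  84.   0.  73. -80.] tilt [ 0.004  0.001 -1.   ]
596,232.5,140 tool shift [ 2.8 -0.5 -1.1]
```

Request:
arm_command(
  rows=[
    [-10,0,0,0,0,0,20],
    [-10,0,0,0,0,0,20],
    [-10,0,0,0,0,0,20],
    [-7,0,0,0,0,0,20],
    [0,0,0,0,0,0,20],
    [0,0,0,0,0,0,20],
  ],
)

```text
t: 17.27
position: [595.9, 232.7, 178.5]
ee_rot: [[0.001, -0.085, 0.996], [0.0, 0.996, 0.085], [-1.0, 0.0, 0.001]]
force: [-0.3, -0.3, -2.7]
opening: 43.9
```

Request:
arm_command(
  rows=[
    [0,0,10,0,0,0,20],
    [0,0,15,0,0,0,20],
    [0,0,20,0,0,0,20],
    [0,0,15,0,0,0,20],
    [0,0,0,0,0,0,20],
    [-20,0,0,0,0,0,20],
    [-30,0,0,0,0,0,20],
    [-30,0,0,0,0,0,20],
    [0,0,0,0,0,0,20],
    [0,0,0,0,0,0,20],
  ],
)

```text
t: 18.1
position: [656.0, 237.9, 259.4]
ee_rot: [[0.003, -0.085, 0.996], [0.001, 0.996, 0.085], [-1.0, 0.001, 0.003]]
force: [-0.1, -0.4, -3.5]
opening: 43.8
```

```bash
python3 st.py 577.3,-209.1,255; python3 - <<'E'
from h import *
t=load('t6')
cv2.imwrite('pics/c11.png',cv2.resize(t['frame'][180:285,335:490],None,fx=5,fy=5,interpolation=cv2.INTER_CUBIC))
E
```

```text
t 18.1 p [656.  237.9 259.4] yaw 94.89 F [-0.1 -0.4 -3.5] open 43.8 j [ 14.  26.  64.   0.  91. -81.] tilt [ 0.003  0.001 -1.   ]
577.3,-209.1,255 tool shift [   3.8 -438.7 -116.5]
```

Request:
arm_command(
  rows=[
    [0,-25,0,0,0,0,20],
    [0,-33,0,0,0,0,20],
    [0,-34,0,0,0,0,20],
    [0,-34,0,0,0,0,20],
    [0,-34,0,0,0,0,20],
    [0,-34,0,0,0,0,20],
    [0,-34,-15,0,0,0,20],
    [0,-34,-17,0,0,0,20],
    [0,-34,-17,0,0,0,20],
    [0,-34,-17,0,0,0,20],
    [0,-34,-17,0,0,0,20],
    [0,-34,-17,0,0,0,20],
  ],
)

```text
t: 19.1
position: [587.2, -168.2, 255.1]
ee_rot: [[-0.005, -0.085, 0.996], [0.002, 0.996, 0.085], [-1.0, 0.002, -0.004]]
force: [1.2, -0.7, -3.2]
opening: 43.8
```

Request:
arm_command(
  rows=[
    [0,-30,-12,0,0,0,20],
    [0,-11,-4,0,0,0,20],
    [0,0,0,4.3,0,0,20],
    [0,0,0,4.3,0,0,20],
    [0,0,0,0,0,0,20],
    [0,0,0,0,0,0,20],
    [0,0,0,0,0,0,20],
  ],
)

```text
t: 19.68
position: [576.9, -208.7, 256.8]
ee_rot: [[-0.002, 0.062, 0.998], [0.001, 0.998, -0.062], [-1.0, 0.001, -0.002]]
force: [0.1, 1.1, -3.6]
opening: 43.7
```

```bash
python3 st.py 577.3,-209.1,122
```

```text
t 19.68 p [ 576.9 -208.7  256.8] yaw 86.42 F [ 0.1  1.1 -3.6] open 43.7 j [ -26.   18.   76.    0.   86. -113.] tilt [-0.002  0.001 -1.   ]
577.3,-209.1,122 tool shift [134.8  -0.5   0.7]
```

View pics/c11.png

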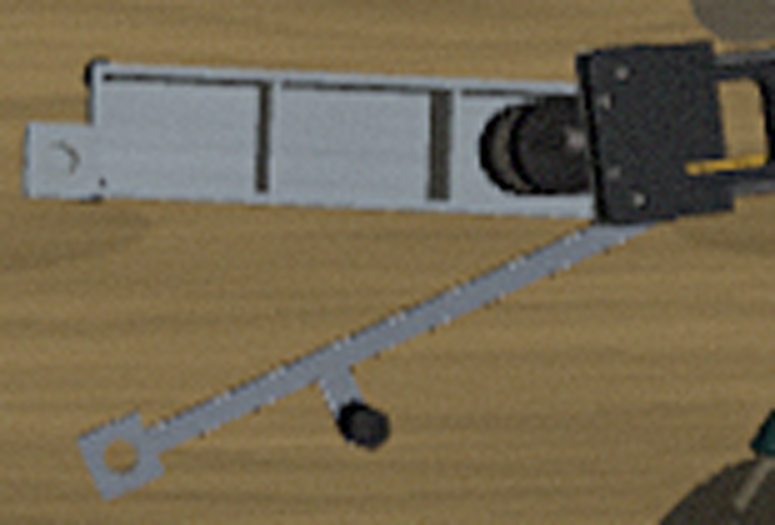

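The first lamp stands upright in the right-hand bay, at crop (540,145). I lower the second one now.

Request:
arm_command(
  rows=[
    [25,0,0.5,0,0,0,20],
    [25,0,0,0,0,0,20],
    [20,0,0,0,0,0,20],
    [12,0,0,0,0,0,20],
    [12,0,0,0,0,0,20],
    [12,0,0,0,0,0,20],
    [12,0,0,0,0,0,20],
    [8,0,0,0,0,0,20],
    [3,0,0,0,0,0,20],
    [0,0,0,0,0,0,20],
    [0,0,0,0,0,0,20],
  ],
)

```text
t: 20.6
position: [578.2, -209.5, 129.2]
ee_rot: [[0.001, 0.064, 0.998], [-0.0, 0.998, -0.064], [-1.0, -0.0, 0.001]]
force: [0.5, 0.1, -2.6]
opening: 44.1
```

```bash
python3 st.py 577.3,-209.1,120
```

```text
t 20.6 p [ 578.2 -209.5  129.2] yaw 86.33 F [ 0.5  0.1 -2.6] open 44.1 j [ -26.   22.   88.    0.   70. -113.] tilt [ 0.001 -0.    -1.   ]
577.3,-209.1,120 tool shift [ 9.2  0.4 -0.9]
```

Request:
arm_command(
  rows=[
    [3,0,0,0,0,0,20],
    [3,0,0,0,0,0,20],
    [2,0,0,0,0,0,20],
    [1,0,0,0,0,0,20],
    [0,0,0,0,0,0,20],
    [0,0,0,0,0,0,20],
  ],
)

```text
t: 21.1
position: [578.5, -209.9, 123.3]
ee_rot: [[0.003, 0.065, 0.998], [-0.001, 0.998, -0.065], [-1.0, -0.001, 0.003]]
force: [-2.8, 1.0, 10.7]
opening: 43.7
```

```bash
python3 st.py
```

```text
t 21.1 p [ 578.5 -209.9  123.3] yaw 86.3 F [-2.8  1.  10.7] open 43.7 j [ -26.   22.   89.    0.   69. -113.] tilt [ 0.003 -0.001 -1.   ]
```

Request:
arm_command(
  rows=[
    [0,0,0,0,0,0,50],
    [0,0,0,0,0,0,60],
    [0,0,0,0,0,0,66],
    [0,0,0,0,0,0,66],
    [-20,0,0,0,0,0,66],
    [-30,0,0,0,0,0,66],
    [-35,0,0,0,0,0,66],
    [-35,0,0,0,0,0,66],
    [-30,0,0,0,0,0,66],
    [0,0,0,-4.3,0,0,66],
    [0,0,0,-4.3,0,0,66],
    [0,0,0,0,0,0,66],
  ],
)

```text
t: 22.1
position: [578.1, -209.8, 270.4]
ee_rot: [[0.001, -0.086, 0.996], [-0.0, 0.996, 0.086], [-1.0, -0.001, 0.001]]
force: [-0.5, 0.6, -0.6]
opening: 66.2
```

```bash
python3 st.py 586.5,341.8,272; python3 - <<'E'
from h import *
shot('top','t7');shot('scene','s7')
E
```

```text
t 22.1 p [ 578.1 -209.8  270.4] yaw 94.96 F [-0.5  0.6 -0.6] open 66.2 j [ -26.   18.   74.    0.   88. -121.] tilt [ 0.001 -0.    -1.   ]
586.5,341.8,272 tool shift [ -1.8 548.8  56.1]
```

Request:
arm_command(
  rows=[
    [0,30,4,0,0,0,66],
    [0,40,4,0,0,0,66],
    [0,40,4,0,0,0,66],
    [0,40,4,0,0,0,66],
    [0,40,4,0,0,0,66],
    [0,40,4,0,0,0,66],
    [0,40,4,0,0,0,66],
    [0,40,4,0,0,0,66],
    [0,40,4,0,0,0,66],
    [0,40,4,0,0,0,66],
    [0,40,4,0,0,0,66],
    [0,40,4,0,0,0,66],
  ],
)

```text
t: 23.2
position: [585.0, 264.7, 269.2]
ee_rot: [[-0.001, -0.084, 0.996], [-0.0, 0.996, 0.084], [-1.0, -0.0, -0.001]]
force: [0.9, -0.7, 0.2]
opening: 66.1
```

Request:
arm_command(
  rows=[
    [0,40,4,0,0,0,66],
    [0,38.8,4,0,0,0,66],
    [0,0,0,0,0,0,66],
    [0,0,0,0,0,0,66],
    [0,0,0,0,0,0,66],
  ],
)

```text
t: 23.62
position: [586.5, 341.5, 269.0]
ee_rot: [[-0.001, -0.085, 0.996], [-0.002, 0.996, 0.085], [-1.0, -0.001, -0.001]]
force: [-0.5, -0.5, -0.2]
opening: 65.9
```

```bash
python3 st.py 586.5,341.8,139.5
```

```text
t 23.62 p [586.5 341.5 269. ] yaw 94.87 F [-0.5 -0.5 -0.2] open 65.9 j [ 24.  24.  65.  -0.  91. -71.] tilt [-0.001 -0.002 -1.   ]
586.5,341.8,139.5 tool shift [129.5   0.5   0.2]
```

Request:
arm_command(
  rows=[
    [35,0,0,0,0,0,66],
    [35,0,0,0,0,0,66],
    [30,0,0,0,0,0,66],
    [20,0,0,0,0,0,66],
    [10,0,0,0,0,0,66],
    [0,0,0,0,0,0,66],
    [0,0,0,0,0,0,55],
    [0,0,0,0,0,0,45],
    [0,0,0,0,0,0,36],
    [0,0,0,0,0,0,20],
    [0,0,0,0,0,0,20],
    [0,0,0,0,0,0,20],
  ],
)

```text
t: 24.62
position: [588.1, 342.7, 141.9]
ee_rot: [[0.004, -0.085, 0.996], [0.002, 0.996, 0.085], [-1.0, 0.002, 0.004]]
force: [0.7, 0.1, 4.9]
opening: 44.1
```

Request:
arm_command(
  rows=[
    [-10,0,0,0,0,0,20],
    [-10,0,0,0,0,0,20],
    [-10,0,0,0,0,0,20],
    [-7,0,0,0,0,0,20],
    [0,0,0,0,0,0,20],
    [0,0,0,0,0,0,20],
  ],
)

```text
t: 25.12
position: [587.0, 342.0, 177.5]
ee_rot: [[0.001, -0.085, 0.996], [0.0, 0.996, 0.085], [-1.0, 0.0, 0.001]]
force: [-0.2, 0.1, -3.8]
opening: 43.7
```

```bash
python3 st.py
```

```text
t 25.12 p [587.  342.  177.5] yaw 94.89 F [-0.2  0.1 -3.8] open 43.7 j [ 24.  26.  75.   0.  79. -71.] tilt [ 0.001  0.    -1.   ]
```

Request:
arm_command(
  rows=[
    [0,0,10,0,0,0,20],
    [0,0,15,0,0,0,20],
    [0,0,20,0,0,0,20],
    [0,0,15,0,0,0,20],
    [0,0,0,0,0,0,20],
    [-20,0,0,0,0,0,20],
    [-30,0,0,0,0,0,20],
    [-30,0,0,0,0,0,20],
    [0,0,0,0,0,0,20],
    [0,0,0,0,0,0,20],
  ],
)

```text
t: 25.95
position: [647.2, 347.4, 258.3]
ee_rot: [[0.003, -0.085, 0.996], [0.001, 0.996, 0.085], [-1.0, 0.001, 0.003]]
force: [-0.9, -0.3, -4.6]
opening: 44.1
```

```bash
python3 st.py 583.8,-108.3,258
```

```text
t 25.95 p [647.2 347.4 258.3] yaw 94.89 F [-0.9 -0.3 -4.6] open 44.1 j [ 23.  29.  58.   0.  93. -72.] tilt [ 0.003  0.001 -1.   ]
583.8,-108.3,258 tool shift [  -0.6 -448.7 -102. ]
```

Request:
arm_command(
  rows=[
    [0,-25,0,0,0,0,20],
    [0,-33,0,0,0,0,20],
    [0,-35,0,0,0,0,20],
    [0,-35,0,0,0,0,20],
    [0,-35,0,0,0,0,20],
    [0,-35,0,0,0,0,20],
    [0,-35,0,0,0,0,20],
    [0,-35,0,0,0,0,20],
    [0,-35,0,0,0,0,20],
    [0,-35,-20,0,0,0,20],
    [0,-35,-24,0,0,0,20],
    [0,-30,-24,0,0,0,20],
  ],
)

```text
t: 26.95
position: [611.2, -61.6, 253.1]
ee_rot: [[-0.006, -0.085, 0.996], [0.0, 0.996, 0.085], [-1.0, 0.001, -0.006]]
force: [-0.0, 0.0, -2.4]
opening: 43.7
```

Request:
arm_command(
  rows=[
    [0,-28,-22,0,0,0,20],
    [0,-17.7,-12,0,0,0,20],
    [0,0,0,4.3,0,0,20],
    [0,0,0,4.3,0,0,20],
    [0,0,0,0,0,0,20],
    [0,0,0,0,0,0,20],
    [0,0,0,0,0,0,20],
  ],
)

```text
t: 27.53
position: [582.9, -107.5, 255.4]
ee_rot: [[-0.003, 0.063, 0.998], [0.001, 0.998, -0.063], [-1.0, 0.001, -0.003]]
force: [-0.2, -0.3, -3.7]
opening: 43.7
```

```bash
python3 st.py 583.8,-108.3,122
```

```text
t 27.53 p [ 582.9 -107.5  255.4] yaw 86.4 F [-0.2 -0.3 -3.7] open 43.7 j [ -17.   16.   79.    0.   85. -104.] tilt [-0.003  0.001 -1.   ]
583.8,-108.3,122 tool shift [133.4  -0.8   1.3]
```

Request:
arm_command(
  rows=[
    [25,0,0.5,0,0,0,20],
    [25,0,0,0,0,0,20],
    [20,0,0,0,0,0,20],
    [12,0,0,0,0,0,20],
    [12,0,0,0,0,0,20],
    [12,0,0,0,0,0,20],
    [12,0,0,0,0,0,20],
    [8,0,0,0,0,0,20],
    [3,0,0,0,0,0,20],
    [0,0,0,0,0,0,20],
    [0,0,0,0,0,0,20],
  ],
)

```text
t: 28.45
position: [584.4, -107.9, 128.1]
ee_rot: [[0.0, 0.064, 0.998], [-0.0, 0.998, -0.064], [-1.0, -0.0, 0.0]]
force: [-0.4, -0.1, -3.0]
opening: 44.1
```

Request:
arm_command(
  rows=[
    [2,0,0,0,0,0,20],
    [2,0,0,0,0,0,20],
    [2,0,0,0,0,0,20],
    [1,0,0,0,0,0,20],
    [0,0,0,0,0,0,20],
    [0,0,0,0,0,0,20],
  ],
)

```text
t: 28.95
position: [584.5, -108.2, 122.3]
ee_rot: [[0.002, 0.065, 0.998], [-0.0, 0.998, -0.065], [-1.0, -0.0, 0.002]]
force: [-1.8, -0.9, 6.0]
opening: 43.9
```

```bash
python3 st.py 583.8,-108.3,122
```

```text
t 28.95 p [ 584.5 -108.2  122.3] yaw 86.29 F [-1.8 -0.9  6. ] open 43.9 j [ -17.   21.   91.    0.   68. -103.] tilt [ 0.002 -0.    -1.   ]
583.8,-108.3,122 tool shift [ 0.3 -0.2 -0.7]
```

Request:
arm_command(
  rows=[
    [0,0,0,0,0,0,50],
    [0,0,0,0,0,0,60],
    [0,0,0,0,0,0,66],
    [0,0,0,0,0,0,66],
    [-20,0,0,0,0,0,66],
    [-30,0,0,0,0,0,66],
    [-30,0,0,0,0,0,66],
    [-30,0,0,0,0,0,66],
    [0,0,-30,0,0,0,66],
    [0,0,-40,0,0,0,66],
    [0,0,-40,0,0,0,66],
    [0,0,-40,0,0,0,50],
  ],
)

```text
t: 29.95
position: [432.9, -98.1, 230.6]
ee_rot: [[-0.0, 0.064, 0.998], [-0.0, 0.998, -0.064], [-1.0, -0.0, -0.0]]
force: [-0.5, -0.5, 0.1]
opening: 62.1
```

```bash
cat > knob.py <<'E'
from h import *
t=shot('top','t8');shot('scene','s8')
k=onz(t,408.4,265.4,148);print('knob',k.round(1))
piv=np.array([547.2,-380.3]);a0=np.radians(86.3)
h=onz(t,359.0,270.4,108)[:2]
hs=h-piv;print('bar',np.degrees(np.arctan2(hs[1],hs[0]))-86.3,np.hypot(*hs))
b=np.degrees(np.arctan2(hs[1],hs[0]))-86.3
r=k[:2]-piv;ph=np.degrees(np.arctan2(r[1],r[0]));print('knob r',np.hypot(*r),'phase rel bar',ph-b-86.3)
u=hs/np.hypot(*hs);print('along',r@u,'side',u[0]*r[1]-u[1]*r[0])
E
python3 knob.py
cat > c.py <<'E'
from h import *
t=load('t8')
cv2.imwrite('pics/c12.png',cv2.resize(t['frame'][180:285,335:490],None,fx=5,fy=5,interpolation=cv2.INTER_CUBIC))
E
python3 c.py; python3 st.py
```

```text
knob [ 425.9 -188.6  148. ]
bar 27.239000883371546 344.08757953997105
knob r 226.80377785711457 phase rel bar 8.780276362202912
along 224.14586146001938 side 34.620607166905316
t 30.05 p [428.  -96.7 230.5] yaw 86.24 F [ 0.2  0.8 -0.4] open 54.6 j [ -22.    3.   99.   -0.   79. -108.] tilt [-0.005  0.001 -1.   ]
```

View pics/c12.png

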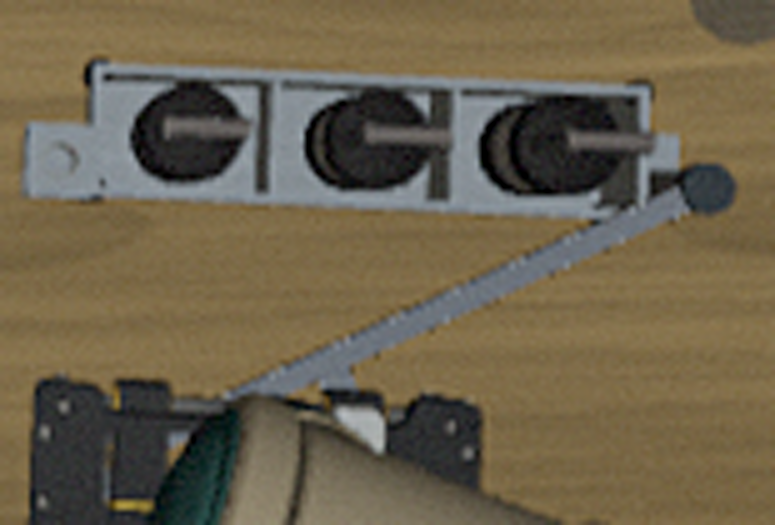

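All three lamps stand in their bays, with bails along the row at crop (205,127), (410,135) and (610,142). Next is the knob, at about (426,-189).

Request:
arm_command(
  rows=[
    [0,-30,0,-6.8,0,0,50],
    [0,-30,0,-6.8,0,0,50],
    [0,-25,0,-6.8,0,0,50],
    [0,0,0,-6.8,0,0,50],
    [0,0,0,0,0,0,50],
    [0,0,0,0,0,0,50],
  ],
)

```text
t: 30.55
position: [438.8, -183.0, 230.6]
ee_rot: [[-0.0, -0.395, 0.919], [0.001, 0.919, 0.395], [-1.0, 0.001, 0.0]]
force: [0.6, 0.1, 0.4]
opening: 49.8
```

```bash
python3 st.py 426,-188.6,122
```

```text
t 30.55 p [ 438.8 -183.   230.6] yaw 113.29 F [0.6 0.1 0.4] open 49.8 j [ -31.    6.   95.    0.   79. -144.] tilt [-0.     0.001 -1.   ]
426,-188.6,122 tool shift [ 1.086e+02 -1.000e-01 -1.400e+01]
```

Request:
arm_command(
  rows=[
    [0,0,-14,0,0,0,50],
    [30,0,0,0,0,0,50],
    [30,0,0,0,0,0,50],
    [25,0,0,0,0,0,50],
    [15,0,0,0,0,0,50],
    [8,0,0,0,0,0,50],
    [0,0,0,0,0,0,50],
    [0,0,0,0,0,0,40],
    [0,0,0,0,0,0,30],
    [0,0,0,0,0,0,26],
  ],
)

```text
t: 31.38
position: [426.4, -188.9, 124.2]
ee_rot: [[0.002, -0.399, 0.917], [-0.001, 0.917, 0.399], [-1.0, -0.002, 0.002]]
force: [0.4, 0.2, 0.9]
opening: 33.3
```

```bash
python3 st.py 426,-188.6,122
```

```text
t 31.38 p [ 426.4 -188.9  124.2] yaw 113.49 F [0.4 0.2 0.9] open 33.3 j [ -32.   10.  106.    0.   63. -146.] tilt [ 0.002 -0.001 -1.   ]
426,-188.6,122 tool shift [ 2.2  0.5 -0.3]
```

Request:
arm_command(
  rows=[
    [0,0,0,0,0,0,24],
    [0,0,0,0,0,0,20],
    [0,0,0,0,0,0,10],
    [0,0,0,0,0,0,10],
    [0,0,0,0,0,0,10],
    [0,0,0,0,0,0,10],
    [0,0,0,0,0,0,10],
  ],
)

```text
t: 31.97
position: [425.5, -188.0, 123.6]
ee_rot: [[0.0, -0.398, 0.917], [0.001, 0.917, 0.398], [-1.0, 0.0, 0.001]]
force: [-1.7, 2.0, 5.9]
opening: 21.0
```

```bash
python3 st.py; python3 - <<'E'
from h import *
d=shot('scene','s9')
E
```

```text
t 31.97 p [ 425.5 -188.   123.6] yaw 113.48 F [-1.7  2.   5.9] open 21.0 j [ -32.   10.  107.    0.   63. -146.] tilt [ 0.     0.001 -1.   ]
```

Request:
arm_command(
  rows=[
    [0,0.6,4.4,1.13,0,0,10],
    [0,1.2,8.9,2.27,0,0,10],
    [0,1.2,8.9,2.27,0,0,10],
    [0,1.2,8.9,2.27,0,0,10],
    [0,1.2,8.9,2.27,0,0,10],
    [0,1.2,8.9,2.27,0,0,10],
    [0,1.2,8.9,2.27,0,0,10],
    [0,1.2,8.9,2.27,0,0,10],
    [0,1.2,8.9,2.27,0,0,10],
    [0,1.2,8.9,2.27,0,0,10],
    [0,1.2,8.9,2.27,0,0,10],
    [0,0.6,4.4,1.13,0,0,10],
  ],
)

```text
t: 33.02
position: [519.2, -155.2, 123.6]
ee_rot: [[0.002, 0.027, 1.0], [-0.0, 1.0, -0.027], [-1.0, -0.0, 0.002]]
force: [-0.6, 1.9, 6.4]
opening: 21.3
```

```bash
cat > bar.py <<'E'
from h import *
o=robot.observe();R=o['ee_rot'];p=o['position'];piv=np.array([547.2,-380.3])
r=p[:2]-piv;print('knob r',np.hypot(*r),'bar from knob',np.degrees(np.arctan2(r[1],r[0]))-8.78-86.3,'yaw',np.degrees(np.arctan2(R[1,1],R[0,1])),p.round(1),np.round(o['force'],1),o['opening'])
E
python3 bar.py
```

```text
knob r 226.83560312119448 bar from knob 2.0136467836226757 yaw 88.44772626937936 [ 519.2 -155.2  123.6] [-0.6  1.9  6.4] 21.332506850669596
```

Request:
arm_command(
  rows=[
    [0,0.5,4,1.0,0,0,10],
    [0,0.5,4,1.0,0,0,10],
    [0,0,0,0,0,0,10],
    [0,0,0,0,0,0,10],
  ],
)

```text
t: 33.35
position: [526.5, -154.5, 123.6]
ee_rot: [[0.002, 0.06, 0.998], [0.0, 0.998, -0.06], [-1.0, 0.0, 0.002]]
force: [0.2, 0.9, 4.6]
opening: 21.4
```

```bash
python3 bar.py; python3 - <<'E'
from h import *
s=shot('scene','s10');t=shot('top','t10');s0=load('scene0');t0=load('top0')
f=lambda d,b:cv2.resize(d['frame'][b[1]:b[3],b[0]:b[2]],(400,300),interpolation=cv2.INTER_CUBIC)
bs=(295,180,335,210);bt=(330,195,370,225)
cv2.imwrite('pics/c13.png',np.vstack([np.hstack([f(s0,bs),f(s,bs)]),np.hstack([f(t0,bt),f(t,bt)])]))
E
```

```text
knob r 226.745733583091 bar from knob 0.14907966403191608 yaw 86.53288691159175 [ 526.5 -154.5  123.6] [0.2 0.9 4.6] 21.419207745126588
```

View pics/c13.png

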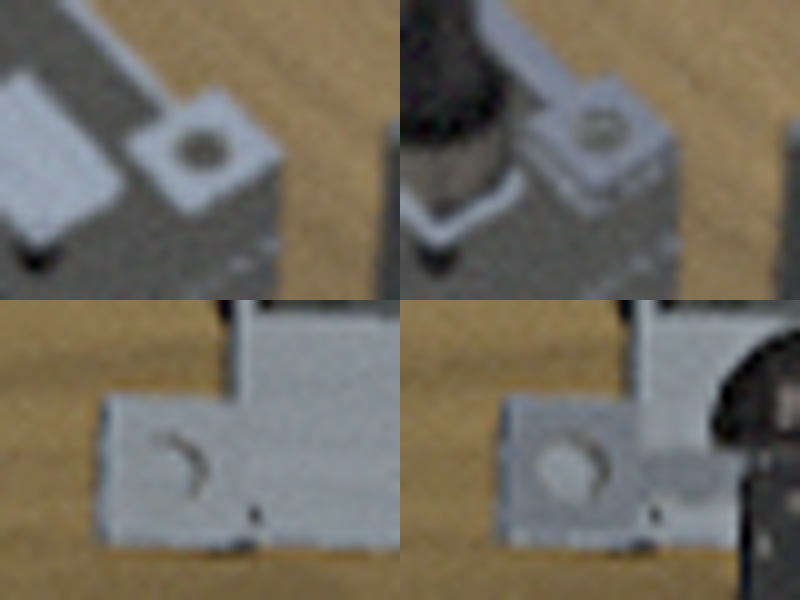

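```bash
python3 - <<'E'
from h import *
t=load('t10');s=load('s10')
for q in [(569.4,-37),(568.2,-34.6)]:
    for d,b in((s,(295,180)),(t,(330,195))): print([((proj(d,(*q,z))-b+.5)*10-.5).round(0).tolist() for z in(97,108)], [((proj(d,(q[0]+10,q[1],108))-proj(d,(*q,108)))*10).round(0).tolist()])
E
```

```text
[[191.0, 145.0], [191.0, 125.0]] [[-23.0, 16.0]]
[[175.0, 166.0], [176.0, 165.0]] [[-1.0, -37.0]]
[[198.0, 148.0], [199.0, 128.0]] [[-23.0, 16.0]]
[[166.0, 171.0], [167.0, 170.0]] [[-1.0, -37.0]]
```

Both views agree that the bar's hole is about 0.8–1 mm short of closed, towards the robot, and the knob angle of +0.15° says the same. I nudge it by 0.15°, release and rise.

Request:
arm_command(
  rows=[
    [0,0.1,0.7,0.15,0,0,10],
    [0,0,0,0,0,0,10],
    [0,0,0,0,0,0,10],
  ],
)

```text
t: 33.7
position: [526.8, -154.5, 123.6]
ee_rot: [[0.001, 0.063, 0.998], [0.0, 0.998, -0.063], [-1.0, 0.0, 0.001]]
force: [-0.8, 1.1, 4.5]
opening: 21.5
```

```bash
python3 bar.py
```

```text
knob r 226.73709005215974 bar from knob 0.07231354304116167 yaw 86.37325346191972 [ 526.8 -154.5  123.6] [-0.8  1.1  4.5] 21.50358280023478
```

Request:
arm_command(
  rows=[
    [0,0,0,0,0,0,24],
    [0,0,0,0,0,0,30],
    [0,0,0,0,0,0,36],
    [0,0,0,0,0,0,40],
    [-10,0,0,0,0,0,40],
    [-25,0,0,0,0,0,40],
    [-30,0,0,0,0,0,50],
    [-30,0,-20,0,0,0,50],
    [0,30,-30,-4,0,0,50],
    [0,40,-30,-4,0,0,50],
    [0,40,0,0,0,0,50],
    [0,40,0,0,0,0,50],
  ],
)

```text
t: 34.7
position: [446.3, -8.3, 219.1]
ee_rot: [[0.002, -0.074, 0.997], [-0.0, 0.997, 0.074], [-1.0, -0.001, 0.002]]
force: [0.9, -0.3, -0.4]
opening: 49.9
```

```bash
python3 - <<'E'
from h import *
from m1 import blobs
s=shot('scene','s11');t=shot('top','t11')
print('pin top',*blobs(t,(0,0,0),(180,255,60),(255,255,279,277),8),sep='\n')
print('pin sc',*blobs(s,(0,0,0),(180,255,60),(385,210,405,228),8),sep='\n')
E
python3 st.py 422.7,190.2,200
```

```text
pin top
(np.float64(266.23), np.float64(265.7), np.float64(100.5625), (np.float64(10.0), np.float64(11.25)))
pin sc
(np.float64(394.63), np.float64(218.86), np.float64(86.125), (np.float64(10.75), np.float64(12.25)))
t 34.8 p [446.2  -4.2 219. ] yaw 94.72 F [ 0.5 -0.3 -0.2] open 50.0 j [ -10.    4.   99.    0.   77. -104.] tilt [ 0.001  0.003 -1.   ]
422.7,190.2,200 tool shift [ 19.5 195.6  -7.5]
```

Request:
arm_command(
  rows=[
    [0,35,-4,0,0,0,50],
    [0,40,-4,0,0,0,50],
    [0,40,0,0,0,0,50],
    [0,40,0,0,0,0,50],
    [0,40,0,0,0,0,50],
    [0,0,0,0,0,0,50],
    [30,0,0,0,0,0,50],
    [35,0,0,0,0,0,50],
    [35,0,0,0,0,0,50],
    [0,0,0,0,0,0,50],
  ],
)

```text
t: 35.63
position: [420.2, 182.5, 113.0]
ee_rot: [[-0.012, -0.076, 0.997], [-0.004, 0.997, 0.076], [-1.0, -0.003, -0.012]]
force: [-0.1, 0.2, 0.2]
opening: 50.3
```

```bash
python3 st.py 422.5,190.7,54
```

```text
t 35.63 p [420.2 182.5 113. ] yaw 94.38 F [-0.1  0.2  0.2] open 50.3 j [ 15.  11. 108.  -0.  62. -80.] tilt [-0.012 -0.004 -1.   ]
422.5,190.7,54 tool shift [58.9  8.2  3.6]
```

Request:
arm_command(
  rows=[
    [0,7,2,0,0,0,50],
    [0,0,0,0,0,0,50],
    [0,0,0,0,0,0,50],
    [0,0,0,0,0,0,50],
  ],
)

```text
t: 35.97
position: [428.0, 192.2, 120.0]
ee_rot: [[0.004, -0.076, 0.997], [0.001, 0.997, 0.076], [-1.0, 0.001, 0.004]]
force: [-0.9, -0.3, 0.1]
opening: 49.7
```

```bash
python3 st.py 422.5,190.7,54
```

```text
t 35.97 p [428.  192.2 120. ] yaw 94.38 F [-0.9 -0.3  0.1] open 49.7 j [ 16.  11. 107.  -0.  63. -79.] tilt [ 0.004  0.001 -1.   ]
422.5,190.7,54 tool shift [66.  -1.1 -5.9]
```

Request:
arm_command(
  rows=[
    [0,-1,-5,0,0,0,50],
    [20,0,0,0,0,0,50],
    [20,0,0,0,0,0,50],
    [15,0,0,0,0,0,50],
    [7,0,0,0,0,0,50],
    [0,0,0,0,0,0,50],
    [0,0,0,0,0,0,50],
    [0,0,0,0,0,0,50],
  ],
)

```text
t: 36.63
position: [422.1, 190.8, 57.0]
ee_rot: [[0.002, -0.076, 0.997], [0.001, 0.997, 0.076], [-1.0, 0.0, 0.002]]
force: [0.6, 1.4, -0.2]
opening: 49.9
```

```bash
python3 st.py 422.5,190.7,54
```

```text
t 36.63 p [422.1 190.8  57. ] yaw 94.38 F [ 0.6  1.4 -0.2] open 49.9 j [ 16.  14. 112.   0.  53. -79.] tilt [ 0.002  0.001 -1.   ]
422.5,190.7,54 tool shift [ 3.  -0.1  0.3]
```

Request:
arm_command(
  rows=[
    [3,0,0,0,0,0,50],
    [0,0,0,0,0,0,40],
    [0,0,0,0,0,0,32],
    [0,0,0,0,0,0,28],
    [0,0,0,0,0,0,26],
    [0,0,0,0,0,0,24],
    [0,0,0,0,0,0,15],
    [0,0,0,0,0,0,10],
    [0,0,0,0,0,0,10],
    [0,0,0,0,0,0,10],
  ],
)

```text
t: 37.47
position: [421.2, 191.8, 53.2]
ee_rot: [[0.0, -0.075, 0.997], [0.002, 0.997, 0.075], [-1.0, 0.002, 0.0]]
force: [-1.0, 5.1, 2.5]
opening: 23.6
```

```bash
python3 st.py
```

```text
t 37.47 p [421.2 191.8  53.2] yaw 94.32 F [-1.   5.1  2.5] open 23.6 j [ 16.  15. 113.   0.  53. -79.] tilt [ 0.     0.002 -1.   ]
```

Request:
arm_command(
  rows=[
    [-8,0,0,0,0,0,10],
    [-15,0,0,0,0,0,10],
    [-20,0,0,0,0,0,10],
    [-25,0,0,0,0,0,10],
    [-30,0,0,0,0,0,10],
    [-30,0,0,0,0,0,10],
    [-20,0,0,0,0,0,10],
    [0,0,0,0,0,0,10],
    [0,0,0,0,0,0,10],
  ],
)

```text
t: 38.22
position: [421.7, 190.1, 201.2]
ee_rot: [[0.002, -0.076, 0.997], [-0.0, 0.997, 0.076], [-1.0, -0.001, 0.002]]
force: [-0.7, -0.9, -1.9]
opening: 23.9
```

```bash
python3 st.py 569.2,-36.4,200
```

```text
t 38.22 p [421.7 190.1 201.2] yaw 94.39 F [-0.7 -0.9 -1.9] open 23.9 j [ 16.   6.  99.  -0.  74. -79.] tilt [ 0.002 -0.    -1.   ]
569.2,-36.4,200 tool shift [   1.6 -237.1  129.8]
```

Request:
arm_command(
  rows=[
    [0,-25,0,0,0,0,10],
    [0,-35,0,0,0,0,10],
    [0,-35,0,0,0,0,10],
    [0,-35,0,0,0,0,10],
    [0,-35,0,0,0,0,10],
    [0,-30,10,0,0,0,10],
    [0,-25,25,0,0,0,10],
    [0,-17,30,0,0,0,10],
    [0,0,30,0,0,0,10],
    [0,0,25,0,0,0,10],
    [0,0,10,0,0,0,10],
    [0,0,0,0,0,0,10],
  ],
)

```text
t: 39.22
position: [569.5, -36.0, 198.1]
ee_rot: [[-0.004, -0.077, 0.997], [0.0, 0.997, 0.077], [-1.0, 0.001, -0.004]]
force: [-0.5, -0.4, -0.7]
opening: 23.8
```

Request:
arm_command(
  rows=[
    [10,0,0,0,0,0,10],
    [8,0,0,0,0,0,10],
    [0,0,0,0,0,0,10],
    [0,0,0,0,0,0,10],
    [0,0,0,0,0,0,10],
  ],
)

```text
t: 39.63
position: [568.1, -35.7, 183.1]
ee_rot: [[-0.0, -0.077, 0.997], [-0.0, 0.997, 0.077], [-1.0, -0.0, -0.0]]
force: [0.8, 0.3, -0.6]
opening: 23.7
```

```bash
python3 st.py 569.2,-36.4,175; python3 - <<'E'
from h import *
s=shot('scene','s12');t=shot('top','t12')
f=lambda d,b:cv2.resize(d['frame'][b[1]:b[3],b[0]:b[2]],(400,600),interpolation=cv2.INTER_CUBIC)
p=robot.observe()['position']; tip=p-[0,0,48]
print(proj(s,tip),proj(s,p),proj(t,tip))
cv2.imwrite('pics/c14.png',np.hstack([f(s,(295,160,335,220)),f(t,(330,180,370,240))]))
E
```

```text
t 39.63 p [568.1 -35.7 183.1] yaw 94.39 F [ 0.8  0.3 -0.6] open 23.7 j [ -11.   16.   89.   -0.   75. -105.] tilt [-0. -0. -1.]
569.2,-36.4,175 tool shift [ 8.1 -0.8  1.1]
[314.14923788 187.11023837] [314.37176885 177.85678545] [347.16079102 211.03785191]
```

View pics/c14.png

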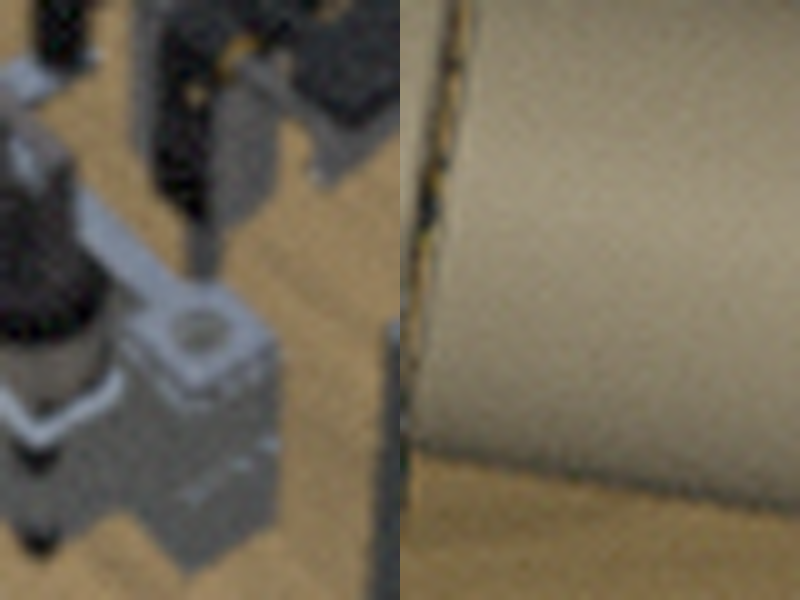

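Request:
arm_command(
  rows=[
    [10,0,0.5,0,0,0,10],
    [10,0,0,0,0,0,10],
    [6,0,0,0,0,0,10],
    [4,0,0,0,0,0,10],
    [4,0,0,0,0,0,10],
    [4,0,0,0,0,0,10],
    [0,0,0,0,0,0,10],
  ],
)

```text
t: 40.32
position: [569.0, -35.7, 143.9]
ee_rot: [[-0.002, -0.076, 0.997], [0.0, 0.997, 0.076], [-1.0, 0.001, -0.002]]
force: [-0.2, -0.2, -1.0]
opening: 23.7
```

Request:
arm_command(
  rows=[
    [3,0,0,0,0,0,10],
    [3,0,0,0,0,0,10],
    [0,0,0,0,0,0,10],
    [0,0,0,0,0,0,10],
  ],
)

```text
t: 40.65
position: [569.4, -35.8, 138.8]
ee_rot: [[-0.0, -0.076, 0.997], [0.0, 0.997, 0.076], [-1.0, 0.0, -0.0]]
force: [0.1, 0.2, -0.4]
opening: 23.9
```

Request:
arm_command(
  rows=[
    [4,0,0,0,0,0,10],
    [4,0,0,0,0,0,10],
    [4,0,0,0,0,0,10],
    [4,0,0,0,0,0,10],
    [0,0,0,0,0,0,10],
    [0,0,0,0,0,0,10],
  ],
)

```text
t: 41.15
position: [569.2, -35.8, 122.4]
ee_rot: [[-0.001, -0.076, 0.997], [0.0, 0.997, 0.076], [-1.0, 0.0, -0.001]]
force: [-0.4, -0.5, -0.3]
opening: 23.9
```

Request:
arm_command(
  rows=[
    [3,0,0,0,0,0,10],
    [3,0,0,0,0,0,10],
    [2,0,0,0,0,0,10],
    [0,0,0,0,0,0,10],
    [0,0,0,0,0,0,10],
    [0,0,0,0,0,0,10],
  ],
)

```text
t: 41.65
position: [569.6, -35.8, 115.0]
ee_rot: [[0.0, -0.076, 0.997], [0.0, 0.997, 0.076], [-1.0, 0.0, 0.0]]
force: [0.4, 0.2, -1.1]
opening: 23.9
```

Request:
arm_command(
  rows=[
    [1.5,0,0,0,0,0,10],
    [1.5,0,0,0,0,0,10],
    [1,0,0,0,0,0,10],
    [0,0,0,0,0,0,10],
    [0,0,0,0,0,0,10],
  ],
)

```text
t: 42.07
position: [569.8, -35.8, 111.2]
ee_rot: [[0.001, -0.076, 0.997], [-0.0, 0.997, 0.076], [-1.0, -0.0, 0.001]]
force: [0.2, 0.1, 2.0]
opening: 23.8
```

Request:
arm_command(
  rows=[
    [1,0,0,0,0,0,10],
    [0,0,0,0,0,0,10],
    [0,0,0,0,0,0,10],
  ],
)

```text
t: 42.32
position: [570.0, -35.9, 111.2]
ee_rot: [[0.002, -0.076, 0.997], [-0.0, 0.997, 0.076], [-1.0, -0.0, 0.002]]
force: [-1.1, 1.1, 5.2]
opening: 23.9
```

Request:
arm_command(
  rows=[
    [0,0,0,0,0,0,28],
    [0,0,0,0,0,0,34],
    [0,0,0,0,0,0,40],
    [0,0,0,0,0,0,40],
    [-10,0,0,0,0,0,40],
    [-25,0,0,0,0,0,40],
    [-30,0,0,0,0,0,30],
    [-30,0,0,0,0,0,0],
    [0,0,-35,0,0,0,0],
    [0,-30,-40,0,0,0,0],
    [0,-35,-40,0,0,0,0],
    [0,-35,-30,0,0,0,0],
  ],
)

```text
t: 43.32
position: [447.6, -129.1, 205.8]
ee_rot: [[0.0, -0.079, 0.997], [-0.0, 0.997, 0.079], [-1.0, -0.0, 0.0]]
force: [0.6, 0.0, -0.3]
opening: 3.6
```

```bash
python3 - <<'E'
from h import *
s=shot('scene','s13');t=shot('top','t13')
f=lambda d,b,w,h:cv2.resize(d['frame'][b[1]:b[3],b[0]:b[2]],(w,h),interpolation=cv2.INTER_CUBIC)
# bell by circle on top view: dome disc
for nm,d,b in(('t0',load('top0'),(280,235,340,285)),('t13',t,(280,235,340,285))):
    g=cv2.cvtColor(f(d,b,480,400),cv2.COLOR_BGR2GRAY)
    print(nm,[(c[0]/8+b[0]-.44,c[1]/8+b[1]-.44,c[2]/8) for c in cv2.HoughCircles(cv2.GaussianBlur(g,(7,7),0),cv2.HOUGH_GRADIENT,1,100,param1=60,param2=25,minRadius=90,maxRadius=140)[0][:2]])
A=f(s,(295,160,335,220),267,400);B=f(t,(325,185,385,225),533,400);C=f(t,(280,235,340,285),240,200);D=f(s,(345,180,405,230),240,200)
c=np.zeros((600,800,3),np.uint8);c[:400,:267]=A;c[:400,267:]=B;c[400:,:240]=C;c[400:,240:480]=D;cv2.imwrite('pics/c15.png',c)
E
python3 st.py
```

```text
t0 [(np.float32(308.4975), np.float32(259.7475), np.float32(14.45))]
t13 [(np.float32(308.3725), np.float32(259.7475), np.float32(14.5375))]
t 43.42 p [ 446.2 -133.1  205.9] yaw 94.06 F [0.1 0.1 0.3] open 0.5 j [ -25.    6.   99.   -0.   75. -119.] tilt [-0.001 -0.003 -1.   ]
```

View pics/c15.png

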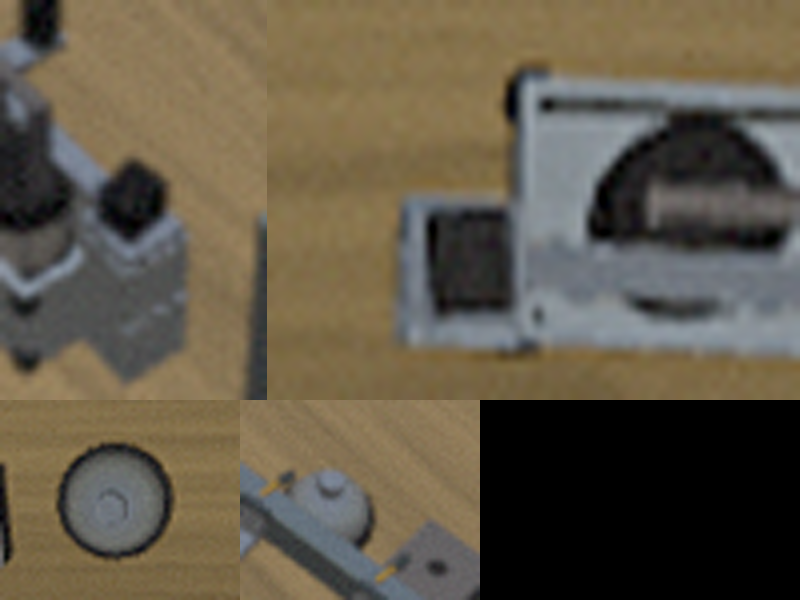

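The pin head sits on the bar's end plate and the bell has not moved, with its button at (308,261). Next I press the bell.

Request:
arm_command(
  rows=[
    [0,30,0,0,0,0,0],
    [0,38,0,0,0,0,0],
    [0,38,0,0,0,0,0],
    [0,38,0,0,0,0,0],
    [0,38,0,0,0,0,0],
    [0,27,0,0,0,0,0],
    [0,0,0,0,0,0,0],
    [35,0,0,0,0,0,0],
    [35,0,0,0,0,0,0],
    [30,0,0,0,0,0,0],
    [0,0,0,0,0,0,0],
    [0,0,0,0,0,0,0],
  ],
)

```text
t: 44.42
position: [432.9, 78.9, 104.5]
ee_rot: [[-0.003, -0.076, 0.997], [-0.0, 0.997, 0.076], [-1.0, 0.0, -0.003]]
force: [1.5, 0.7, 0.5]
opening: 0.8
```

```bash
python3 st.py 431.8,75.8,62; python3 - <<'E'
from h import *
t=shot('top','t14');s=shot('scene','s14');a=load('s13')
print(cv2.absdiff(s['frame'],a['frame'])[195:208,362:372].mean())
E
```

```text
t 44.42 p [432.9  78.9 104.5] yaw 94.38 F [1.5 0.7 0.5] open 0.8 j [  1.   9. 111.  -0.  60. -93.] tilt [-0.003 -0.    -1.   ]
431.8,75.8,62 tool shift [42.5 -3.1 -1.2]
2.7
```

Correct by -3 in y and -1 in z, then press gradually.

Request:
arm_command(
  rows=[
    [0,-3,-1,0,0,0,0],
    [15,0,0,0,0,0,0],
    [12,0,0,0,0,0,0],
    [7,0,0,0,0,0,0],
    [3,0,0,0,0,0,0],
    [3,0,0,0,0,0,0],
    [3,0,0,0,0,0,0],
    [0,0,0,0,0,0,0],
    [0,0,0,0,0,0,0],
  ],
)

```text
t: 45.27
position: [433.2, 76.0, 62.3]
ee_rot: [[0.001, -0.076, 0.997], [0.0, 0.997, 0.076], [-1.0, -0.0, 0.001]]
force: [0.3, 0.5, -0.0]
opening: 0.3
```

```bash
python3 st.py
```

```text
t 45.27 p [433.2  76.   62.3] yaw 94.38 F [ 0.3  0.5 -0. ] open 0.3 j [  1.  12. 115.   0.  53. -94.] tilt [ 0.001  0.    -1.   ]
```

Request:
arm_command(
  rows=[
    [2,0,0,0,0,0,0],
    [2,0,0,0,0,0,0],
    [2,0,0,0,0,0,0],
    [0,0,0,0,0,0,0],
  ],
)

```text
t: 45.6
position: [433.3, 76.0, 56.1]
ee_rot: [[0.001, -0.076, 0.997], [0.0, 0.997, 0.076], [-1.0, -0.0, 0.001]]
force: [-0.6, -0.9, 5.2]
opening: 0.3
```

Request:
arm_command(
  rows=[
    [2,0,0,0,0,0,0],
    [2,0,0,0,0,0,0],
    [1,0,0,0,0,0,0],
    [0,0,0,0,0,0,0],
    [0,0,0,0,0,0,0],
  ],
)

```text
t: 46.02
position: [433.4, 76.0, 53.7]
ee_rot: [[0.002, -0.077, 0.997], [-0.0, 0.997, 0.077], [-1.0, -0.0, 0.002]]
force: [-5.4, -0.6, 25.8]
opening: 0.6
```

The plunger is at its stop: z = 53.7 (62 − 8) with a hard 26 N. Retreat and make the final check.

Request:
arm_command(
  rows=[
    [-3,0,0,0,0,0,0],
    [-10,0,0,0,0,0,0],
    [-25,0,0,0,0,0,0],
    [-35,0,0,0,0,0,0],
    [-35,0,0,0,0,0,0],
    [-30,0,-20,0,0,0,0],
    [0,0,-40,0,0,0,0],
    [0,0,-40,0,0,0,0],
    [0,0,-20,0,0,0,0],
    [0,0,0,0,0,0,0],
  ],
)

```text
t: 46.85
position: [307.7, 66.9, 188.2]
ee_rot: [[-0.003, -0.077, 0.997], [0.0, 0.997, 0.077], [-1.0, 0.0, -0.003]]
force: [-0.1, 0.2, -0.1]
opening: 0.5
```

```bash
python3 - <<'E'
from h import *
s=shot('scene','s15');t=shot('top','t15');a=load('scene0')
f=lambda d,b,w,h:cv2.resize(d['frame'][b[1]:b[3],b[0]:b[2]],(w,h),interpolation=cv2.INTER_CUBIC)
c=np.zeros((600,800,3),np.uint8);c[:330,:]=f(t,(325,180,490,248),800,330);c[330:,:400]=f(s,(200,110,440,272),400,270);c[330:,400:]=f(t,(90,90,590,300),400,270)
cv2.imwrite('pics/c16.png',c)
E
python3 st.py
```

```text
t 46.95 p [313.2  66.9 189. ] yaw 94.37 F [ 0.7 -0.3  0.9] open 0.6 j [ -0.  -7. 114.   0.  73. -95.] tilt [ 0.002  0.    -1.   ]
```

```bash
python3 - <<'E'
from h import *
a=load('t13')['frame'];b=load('t15')['frame'];z=load('top0')['frame']
d=lambda p,q,x0,y0,x1,y1:round(float(cv2.absdiff(p,q)[y0:y1,x0:x1].mean()),1)
print('case since pin seated',d(a,b,330,185,480,225),'noise ref',d(a,b,500,250,580,300))
print('bystanders',[d(z,b,*r) for r in((110,170,185,215),(275,110,360,170),(388,122,425,158),(470,158,520,192),(205,115,270,168),(190,243,230,270))])
E
python3 - <<'E'
from cell import robot
robot.close_job()
E
```

```text
case since pin seated 3.2 noise ref 3.0
bystanders [4.1, 2.7, 4.4, 3.3, 3.5, 4.0]
the job is handed in; nothing more can be done
```

The job is done and handed in at about 47 s simulated time. I opened all three keepers, stood the three dark lamps upright in the bays with their bails in line, and closed the bar. The pin then went through both holes until its head sat on the bar, and last I pressed the bell.

**Last checks:**
- **Pin:** it slid in freely until contact at the expected height, and a picture shows the head on the bar's end plate.
- **Bell:** the plunger reached its stop at z = 53.7 mm with 26 N, against the 6 N needed.
- **Case and bystanders:** image differences since the pin was seated are only noise, and the bottle, flask, leaflets, radio and coloured look-alikes have not moved.

**What went wrong or disagreed:**
- **First keeper press:** my first press on keeper 2 landed on the hook's lip with 36 N. I backed off, shifted 9 mm, and it opened.
- **Cameras:** the two views differed by about 5 mm. I went by the top camera, and the contacts confirmed it.
- **Final picture:** I could not view it because the 16-picture limit was reached, so the last check is numeric only.

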